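# Close the retaining bar of the shaker

## Task

Lock the vial block onto the shaker with the loose retaining bar: pick the bar up by its black handle and, with its round end still swung well out towards the front of the shaker, push its forked end onto the headed post until it bears on it. Then swing the bar in about the post until its round end clicks past the spring catch and it lies in line against the rubber stop; stop pushing there, without forcing it, and let go. Leave the vial block, the vials and the timer where they are.

Things in the scene. Friction and masses are not known exactly. Their poses are not given: they have to be found in the camera images.
- shaker: Fixed orbital shaker, white body, flat aluminium platform on top, 235 (x) x 370 (y) mm, 60 mm above the bench. Origin: centre of its underside. Front (-x) faces the robot; yaw varies. The closed bar lies along the shaker's y at its x = -45 mm (the line), flat on a steel rail whose top is 64 mm above the bench. The rail carries post (+y end) and catch (-y end).
- post_mid (a point): Middle place of the post's axis, on the line (shaker x -45, y +106), 71 mm above the bench; axes as shaker. The rail is clamped up to 20 mm either way along y, so post and catch stand off their middle places by the same unmeasured amount: feel for the post. Post: steel, 10 mm diameter, 20 mm tall from the rail, then a 20 mm head, 5 mm thick: the fork must slide in under it.
- catch_mid (a point): Middle place of the spring catch's roller axis when out (shaker x -54, y -117), 71 mm above the bench; axes as shaker. Upright steel roller, 12 mm diameter, 22 mm tall, 9 mm in front of the line; always 223 mm from the post along y. Behind it to -y a dark housing, 28 (y) x 34 (x) x 24 mm, its near face 18 mm from the roller axis.
- rail_top (a point): Middle of the line on the rail's top face (shaker x -45, y 0), 64 mm above the bench; axes as shaker. The rail (4 mm thick steel strip, 26 mm to the front and 9 mm to the back of the line) lies on the platform; the closed bar's underside rests on it.
- stop (a point): Axis of the rubber stop, upright cylinder, 14 mm diameter, 20 mm tall, fixed on the platform behind the line (shaker x -30, y -84); point 71 mm above the bench. The closed bar's back face touches it.
- catch (a joint): Catch roller's slide to the shaker's -y, m: 0 out, 0.006 fully in. With the fork bearing on the post the swinging round end meets the roller about 0.09 rad short of the line, pushes it in 3 mm (spring 3 to 6 N; peak push some 4 to 12 N felt at the handle), and it springs out in front of the bar as the bar comes into line. If the fork is over 3 mm off the post, the catch jams.
- bar: Loose aluminium retaining bar, 0.2 to 0.3 kg, flat on the bench to the right of the shaker. Origin: underside, mid length. Long axis y: V fork (70 degrees, mouth 24 mm, 38 mm over all) opening to +y, round end at -y (radius 8 mm). 16 wide, 14 mm thick. Closed, its axes are parallel to the shaker's; open by an angle, its yaw is less than the shaker's by that angle.
- bar_fork (a point): Point on the bar's axis, mid thickness (7 mm above its underside), 106 mm to +y from mid length: the post's axis lies here when both fork arms bear on the post. The arms reach 18 mm beyond it to +y. Axes are the bar's.
- bar_end (a point): Centre of the bar's round end, mid thickness, 106 mm to -y from mid length. Axes are the bar's.
- bar_handle (a point): Grasp centre of the black upright handle: plate 12 mm thick along the bar's x (grip it so), 34 mm along the bar's y, top 64 mm above the bar's underside. This point is 47 mm above the underside, 40 mm to -x of the bar's axis, at mid length. A flat arm 10 mm thick joins its foot to the bar. Axes are the bar's.
- vial_block_mid (a point): Centre of the blue translucent vial block, 137 x 136 x 60 mm, 0.34 kg, standing loose on the platform just behind the line: its front face 12 mm behind it, its top 120 mm above the bench. Beside the closed bar's handle, fingers opened past about 50 mm with tips below its top would touch it.
- vial_a: Bystander: white-capped vial, 25 mm diameter, 56 mm tall. Origin: centre of its underside.
- vial_b: Bystander: a second vial, the same.
- timer: Bystander: bench timer, 72 x 66 x 21 mm. Origin: centre of its underside.

How it is judged:
On the way:
1. the forked end is at the post, on the line (7 mm) and under the post's head, while the bar stands open by at least 0.2 rad (x of bar_fork in the frame of shaker between -0.052 and -0.038 m and y of bar_fork in the frame of shaker between 0.08 and 0.132 m and z of bar_fork in the frame of shaker between 0.064 and 0.079 m and angle between the y axis of bar_fork and the y axis of shaker, either way round above 0.2 rad), for 0.2 s.
At the end, for the whole second after the job is handed in: The bar lies flat on the rail, in line within 0.04 rad and 4 mm (3 mm at the back of the round end), fork at the post under its head, the catch sprung out again (under 1.5 mm), the bar at rest, the vial block within 15 mm of its start (x of bar_fork in the frame of shaker between -0.049 and -0.041 m and y of bar_fork in the frame of shaker between 0.08 and 0.13 m and z of bar_fork in the frame of shaker between 0.064 and 0.079 m and x of bar_end in the frame of shaker between -0.049 and -0.042 m and z of bar_end in the frame of shaker between 0.064 and 0.079 m and angle between the y axis of bar_fork and the y axis of shaker, either way round below 0.04 rad and angle between bar_fork's own z axis and vertical below 0.06 rad and value of joint catch below 0.0015 m and linear speed of bar below 0.02 m/s and distance of vial_block_mid from where it was at the start of the episode below 0.015 m); the robot touches nothing.
It fails at once if the bar is forced against the shaker (post, stop, catch or platform) with more than 35 N (contact force between bar and shaker above 35 N).
It fails at once if the vial block is shoved by more than 15 mm (distance of vial_block_mid from where it was at the start of the episode above 0.015 m).
It fails at once if vial_a is moved by more than 30 mm (distance of vial_a from where it was at the start of the episode above 0.03 m).
It fails at once if vial_b is moved by more than 30 mm (distance of vial_b from where it was at the start of the episode above 0.03 m).
It fails at once if timer is moved by more than 30 mm (distance of timer from where it was at the start of the episode above 0.03 m).
It also fails if it takes over 58 s, if anything falls off the work surface, if the arm or the gripper's body presses on something with over 40 N, if the wrist force passes 120 N, or if a joint passes its speed limit or range.

## Robot

A 6-joint arm with a two-finger parallel gripper is mounted at the origin on a cart in front of the work surface, level with it; the furniture and walls round the work are solid. World frame = base frame: x ahead of the robot, y to its left, z up, the work surface at z = 0. Lengths are in m, angles in rad, forces in N, time in s.
With the tool pointing down it reaches from about 0.35 to 0.975 m from the base axis. Payload 4.9 kg.
Tool frame: the origin (TCP) lies midway between the tips of the shut fingers; the grasp point (between the pads) lies 19 mm behind it; z points along the fingers, y is the direction in which the jaws open and shut (so a half turn about z gives the same grasp; the last joint's range is limited). The gripper opens to 85 mm and grips with 20 to 120 N. Pads are 22 mm wide; open, the fingers measure 114 mm over their backs; the gripper's body (76 mm by 85 mm) begins 54 mm behind the grasp point. The pads swing forward as they close: fully open they stand 13 mm farther back than shut.
Start: joints at [-1.462, 0.053, 1.613, -0, 1.476, -0.119], TCP at [0.141, -0.609, 0.231] pointing down, gripper open.
Joint ranges: [-3.01, 3.01], [-1.01, 2.22], [0.06, 2.58], [-1.02, 4.17], [0.09, 2.62], [-3.14, 3.14]. Speed limits (rad/s): [2.57, 2.57, 3.14, 3.14, 3.14, 3.14].

## Interface

Orientations are given as a unit quaternion [w, x, y, z].
In Python, from plant import manip gives the robot as it stands. The module is installed in compiled form; this text tells all that it offers.
- The arm moves only by the tool move_arm, never from a script. Its argument "rows" is a list of rows, each an object of numbers: "tx", "ty", "tz": the shift along the tool's x, y, z in m; "ax", "ay", "az": the turn, a rotation vector about the tool's x, y, z in degrees; "jaw": the closure in counts, from 0 (fully open) to 255 (shut). In form: [{"tx": .., "ty": .., "tz": .., "ax": .., "ay": .., "az": .., "jaw": ..}, ...]. A call has 1 to 12 rows; each row shifts and turns the pose as measured when the row begins, along the tool's axes as they then stand; what a row does not reach is not made up. A row lasts 1/10 s, in which the tool goes at most 50 mm and 8.59 degrees, less where a joint would pass 70% of its speed; a pose out of reach is approached as far as the arm can. A call with a gripper value outside its range is refused whole. The fingers move at their own pace and stop on an object; the grip force is fixed at half the most. Time passes only in rows, so rows that do not move let the fingers close. It gives the time, the measured TCP pose, the force and the opening at its end, in the units of the state.
- manip.state(): the state, without advancing time (a new reading comes with each control period).
- manip.grab_frame(name): name is "scene" or "top" or "wrist"; returns a dict with "color" (384x512x3 uint8, red, green, blue), "intrinsics" (3x3 intrinsics, pixels), "dist_coeffs" ([k1, k2, p1, p2, k3] as OpenCV has them; the pictures are not rectified), "R" (3x3) and "t" (3): a world point X has camera coordinates R X + t. Camera axes: x right, y down, z forward; pixel columns grow to the right and rows downward; lengths in m; the calibration is good to about 2 mm. A picture is of the moment at which its call begins. There is no depth.
- manip.job_done(): hands the job in, once; it reports no verdict.
The state is a dict: "time": time; "joint_pos": joint angles; "joint_vel": joint speeds; "joint_efforts": joint torques, N m; "tool_pos": TCP position; "tool_rot": TCP orientation; "contact_force": force on the tool from outside, world axes, zero at the start; "ft_torque": the same for the moment, N m; "gripper_width": opening from 0.0 (shut) to 1.0 (fully open).
Only numpy, scipy, OpenCV 4.12 (cv2) and the standard library are available. Lean on these libraries where they do the work, as an engineer would, in place of code of your own. Each camera call takes 0.05 s, during which the arm holds its last target.

## Working session

There is one attempt and no reset: what is moved stays moved. The work goes in short steps, Python scripts to look and compute and a tool call to move; the robot and the scene stay as the last step left them, time stands still between calls to the robot, and variables do not carry over. Pictures are saved under pics/ and viewed, and the job is handed in when it is done.

Besides the shell and the picture viewer there is one more tool, called after "Emit:" as name(argument=value, ...), one argument or row to a line, values as JSON. move_arm: Moves the arm, as the interface text tells. Its arguments: {"type":"object","properties":{"rows":{"type":"array"}},"required":["rows"]}

```bash
mkdir -p pics; ls; python3 - <<'E'
from plant import manip
import cv2,pickle
s=manip.state();print(s)
for n in ["scene","top","wrist"]:
    f=manip.grab_frame(n);cv2.imwrite(f"pics/{n}0.png",f["color"][:,:,::-1]);pickle.dump(f,open(f"{n}0.pkl","wb"))
    print(n,f["intrinsics"],f["dist_coeffs"],f["R"],f["t"])
E
```

```text
pics
{'time': 0.0, 'joint_pos': array([-1.46203220e+00,  5.33323506e-02,  1.61427476e+00, -1.85192660e-05,
        1.47599218e+00, -1.19002714e-01]), 'joint_vel': array([-0.00106385, -0.00192853, -0.00018671, -0.00077136, -0.00079094,
       -0.00145788]), 'joint_efforts': array([-5.30965135e-04, -3.93682408e+01, -3.70183682e+01, -3.72014401e-04,
        7.00846067e-03, -2.20288956e-05]), 'tool_pos': array([ 0.14105331, -0.6082459 ,  0.2300897 ]), 'tool_rot': array([-1.00335327e-03,  9.93521688e-01,  1.13638235e-01, -4.08078327e-06]), 'contact_force': array([0.63564816, 0.33554762, 0.24177561]), 'ft_torque': array([0.05080165, 0.00547386, 0.04389568]), 'gripper_width': 0.9976330115334618}
scene [[455.49277243   0.         250.58948308]
 [  0.         455.49277243 195.25623813]
 [  0.           0.           1.        ]] [-0.03800552  0.          0.          0.          0.        ] [[-0.70852424 -0.70551056 -0.01575589]
 [-0.528039    0.54484205 -0.6514    ]
 [ 0.46815405 -0.45321296 -0.75857089]] [0.26398676 0.40883922 0.94941479]
top [[435.7401495    0.         255.10952538]
 [  0.         435.7401495  183.38330813]
 [  0.           0.           1.        ]] [-0.09633203  0.          0.          0.          0.        ] [[ 0.02512426 -0.99967264 -0.00483661]
 [-0.9766567  -0.02351278 -0.21351544]
 [ 0.21333182  0.01008812 -0.97692772]] [-0.13367596  0.53803942  1.04554181]
wrist [[303.47157889   0.         254.608672  ]
 [  0.         303.47157889 197.09220328]
 [  0.           0.           1.        ]] [-0.06870136  0.          0.          0.          0.        ] [[ 0.22608585 -0.97410489 -0.00220042]
 [-0.92472718 -0.21533448  0.31386414]
 [-0.30621042 -0.06892545 -0.94946536]] [-0.62427162 -0.04144907  0.3813317 ]
```

View pics/scene0.png

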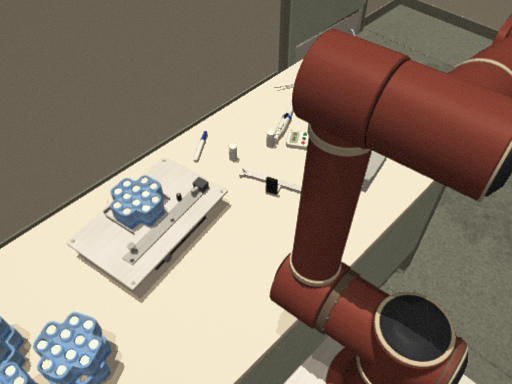

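View pics/top0.png

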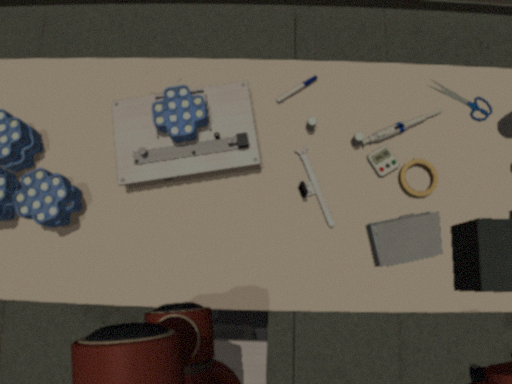

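View pics/wrist0.png

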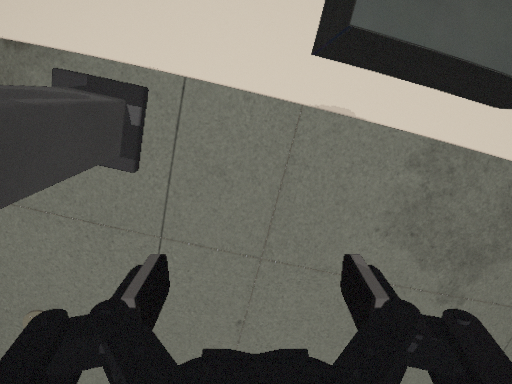

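```bash
cat > h.py <<'E'
import cv2,numpy as np,pickle
def ray(f,uv):
    p=cv2.undistortPoints(np.array([[uv]],float),f["intrinsics"],np.array(f["dist_coeffs"]))[0,0]
    R=np.array(f["R"]);t=np.array(f["t"])
    return -R.T@t, R.T@np.array([p[0],p[1],1.])
def onz(f,uv,z):
    c,d=ray(f,uv);return c+d*(z-c[2])/d[2]
def proj(f,X):
    R=np.array(f["R"]);r,_=cv2.Rodrigues(R)
    return cv2.projectPoints(np.array([X],float).reshape(-1,1,3),r,np.array(f["t"]),f["intrinsics"],np.array(f["dist_coeffs"]))[0].reshape(-1,2)
def crop(f,x0,y0,x1,y1,k,name):
    im=f["color"][y0:y1,x0:x1,::-1]
    cv2.imwrite(name,cv2.resize(im,None,fx=k,fy=k,interpolation=cv2.INTER_CUBIC))
E
python3 - <<'E'
from h import *
f=pickle.load(open("top0.pkl","rb"))
crop(f,100,75,270,195,4,"pics/t1.png")
crop(f,280,110,400,240,4,"pics/t2.png")
f=pickle.load(open("scene0.pkl","rb"))
crop(f,60,140,240,290,4,"pics/s1.png")
crop(f,220,120,320,210,6,"pics/s2.png")
E
```

```text
(no output)
```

View pics/t1.png

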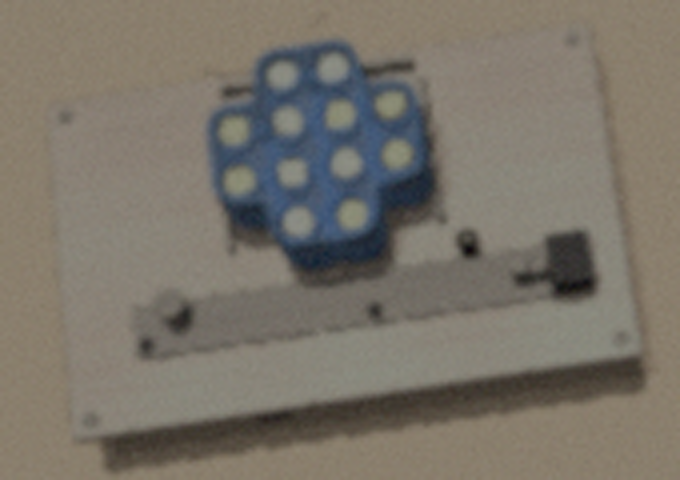

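View pics/t2.png

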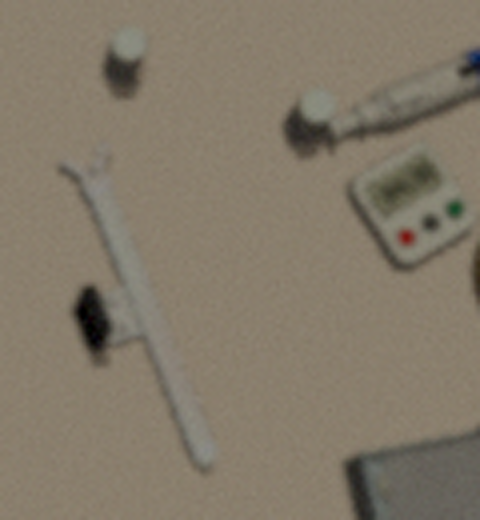

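View pics/s1.png

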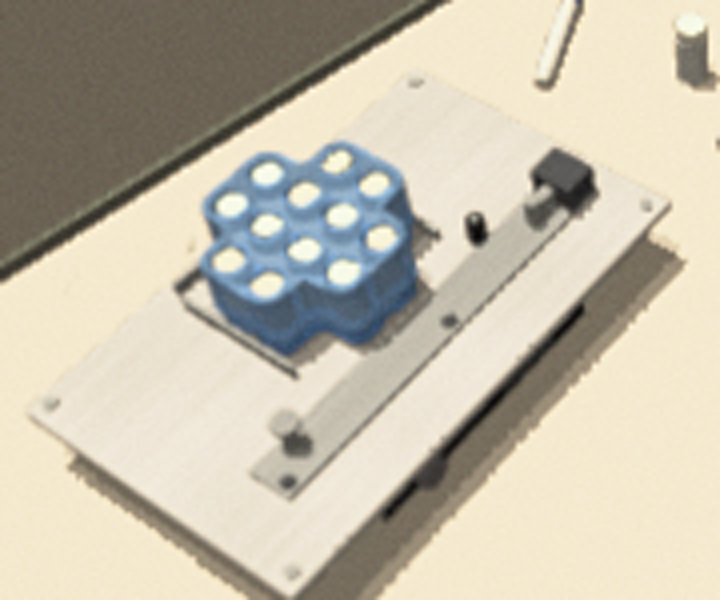

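View pics/s2.png

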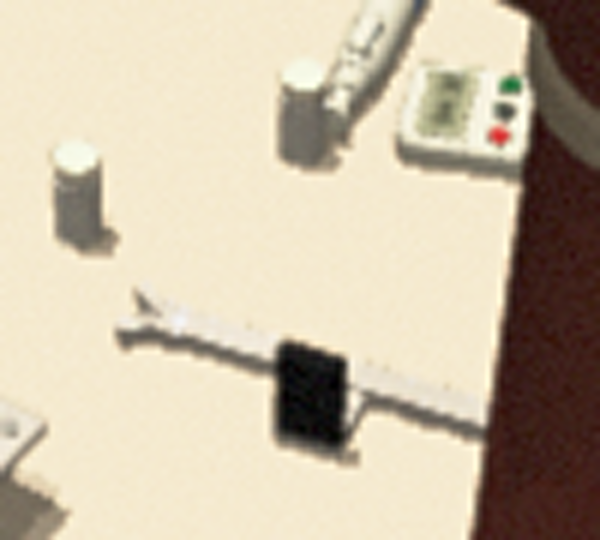

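```bash
python3 - <<'E'
from h import *
f=pickle.load(open("top0.pkl","rb"));s=pickle.load(open("scene0.pkl","rb"))
c1=lambda u,v:(100+(u+.5)/4-.5,75+(v+.5)/4-.5)
c2=lambda u,v:(280+(u+.5)/4-.5,110+(v+.5)/4-.5)
s1=lambda u,v:(60+(u+.5)/4-.5,140+(v+.5)/4-.5)
s2=lambda u,v:(220+(u+.5)/6-.5,120+(v+.5)/6-.5)
C=[onz(f,c1(*p),.06) for p in [(50,103),(588,28),(638,356),(78,438)]]
print("corners top",np.round(C,4)); m=np.mean(C,0);print("c",m)
d=[C[0]-C[1],C[3]-C[2]];print([np.degrees(np.arctan2(-v[0],v[1])) for v in d],[np.linalg.norm(v) for v in d])
d=[C[0]-C[3],C[1]-C[2]];print([np.degrees(np.arctan2(v[1],v[0])) for v in d],[np.linalg.norm(v) for v in d])
D=[onz(s,s1(*p),.06) for p in [(28,410),(415,68),(670,208),(300,600)]];print("scene corners",np.round(D,4))
print("posthead top",onz(f,c1(172,300),.089),"scene",onz(s,s1(286,424),.089))
print("stop top",onz(f,c1(468,238),.08),onz(s,s1(476,216),.08))
print("housing top",onz(f,c1(567,248),.088),onz(s,s1(563,172),.088))
print("bar: fork tips",onz(f,c2(62,168),.014),onz(f,c2(100,153),.014),"end",onz(f,c2(205,466),.007))
print("barscene fork tips",onz(s,s2(118,330),.014),onz(s,s2(138,292),.014))
print("handle top",onz(f,c2(90,312),.064),"scene",onz(s,s2(312,352),.064))
print("vials",onz(f,c2(127,43),.056),onz(f,c2(317,105),.056),onz(s,s2(78,155),.056))
E
```

```text
corners top [[ 0.7592  0.2686  0.06  ]
 [ 0.819  -0.0907  0.06  ]
 [ 0.5925 -0.1294  0.06  ]
 [ 0.5304  0.2268  0.06  ]]
c [0.67527795 0.06881595 0.06      ]
[np.float64(9.452315469305614), np.float64(9.899375135195665)] [np.float64(0.3641951276271104), np.float64(0.361531446460714)]
[np.float64(10.347267432154494), np.float64(9.69128221154829)] [np.float64(0.23259083272024897), np.float64(0.22974357829860143)]
scene corners [[ 0.755   0.269   0.06  ]
 [ 0.8209 -0.0903  0.06  ]
 [ 0.5878 -0.1271  0.06  ]
 [ 0.5225  0.227   0.06  ]]
posthead top [0.61465986 0.16514186 0.089     ] scene [0.60850515 0.16782296 0.089     ]
stop top [ 0.66243788 -0.01932706  0.08      ] [ 0.66174041 -0.02135202  0.08      ]
housing top [ 0.65448479 -0.08302324  0.088     ] [ 0.64386701 -0.08338128  0.088     ]
bar: fork tips [ 0.64039964 -0.22496736  0.014     ] [ 0.65153573 -0.25047153  0.014     ] end [ 0.44313832 -0.31992794  0.007     ]
barscene fork tips [ 0.64176882 -0.22333956  0.014     ] [ 0.65319184 -0.24830047  0.014     ]
handle top [ 0.53174183 -0.23888334  0.064     ] scene [ 0.53239485 -0.24429992  0.064     ]
vials [ 0.71450127 -0.26390201  0.056     ] [ 0.67510704 -0.38824568  0.056     ] [ 0.71255759 -0.26636142  0.056     ]
```

Emit:
move_arm(
  rows=[
    {"tz": -0.04},
    {"tz": -0.04},
    {"tx": 0.018,"ty": -0.01,"tz": -0.03},
    {"tx": 0.036,"ty": -0.021,"az": -3},
    {"tx": 0.036,"ty": -0.021,"az": -3},
    {"tx": 0.036,"ty": -0.021,"az": -3},
    {"tx": 0.04,"ty": -0.018},
    {"tx": 0.04,"ty": -0.018},
    {"tx": 0.04,"ty": -0.018},
    {"tx": 0.04,"ty": -0.018},
  ],
)

```text
schema error: expected keys tx, ty, tz, ax, ay, az, jaw
```

Emit:
move_arm(
  rows=[
    {"tx": 0,"ty": 0,"tz": -0.04,"ax": 0,"ay": 0,"az": 0,"jaw": 0},
    {"tx": 0,"ty": 0,"tz": -0.04,"ax": 0,"ay": 0,"az": 0,"jaw": 0},
    {"tx": 0.018,"ty": -0.01,"tz": -0.03,"ax": 0,"ay": 0,"az": 0,"jaw": 0},
    {"tx": 0.036,"ty": -0.021,"tz": 0,"ax": 0,"ay": 0,"az": -3,"jaw": 0},
    {"tx": 0.036,"ty": -0.021,"tz": 0,"ax": 0,"ay": 0,"az": -3,"jaw": 0},
    {"tx": 0.036,"ty": -0.021,"tz": 0,"ax": 0,"ay": 0,"az": -3,"jaw": 0},
    {"tx": 0.04,"ty": -0.018,"tz": 0,"ax": 0,"ay": 0,"az": 0,"jaw": 0},
    {"tx": 0.04,"ty": -0.018,"tz": 0,"ax": 0,"ay": 0,"az": 0,"jaw": 0},
    {"tx": 0.04,"ty": -0.018,"tz": 0,"ax": 0,"ay": 0,"az": 0,"jaw": 0},
    {"tx": 0.04,"ty": -0.018,"tz": 0,"ax": 0,"ay": 0,"az": 0,"jaw": 0},
  ],
)

```text
time: 1.15
tool_pos: [0.3669, -0.3708, 0.3409]
tool_rot: [-0.005, 0.982, 0.189, 0.001]
contact_force: [1.3, 0.4, 0.1]
gripper_width: 1.001
```

Emit:
move_arm(
  rows=[
    {"tx": 0.04,"ty": -0.017,"tz": 0.01,"ax": 0,"ay": 0,"az": 0,"jaw": 0},
    {"tx": 0.04,"ty": -0.017,"tz": 0.015,"ax": 0,"ay": 0,"az": 0,"jaw": 0},
    {"tx": 0.04,"ty": -0.017,"tz": 0.015,"ax": 0,"ay": 0,"az": 0,"jaw": 0},
    {"tx": 0.03,"ty": -0.015,"tz": 0.015,"ax": 0,"ay": 0,"az": 0,"jaw": 0},
    {"tx": 0.0,"ty": 0,"tz": 0,"ax": 0,"ay": 0,"az": 0,"jaw": 0},
  ],
)

```text
time: 1.65
tool_pos: [0.4875, -0.2437, 0.2847]
tool_rot: [-0.005, 0.981, 0.192, 0.001]
contact_force: [-0.9, -0.3, -0.5]
gripper_width: 1.002
```

```bash
python3 - <<'E'
from plant import manip
import cv2,pickle
f=manip.grab_frame("wrist");cv2.imwrite(f"pics/w1.png",f["color"][:,:,::-1]);pickle.dump(f,open("w1.pkl","wb"))
s=manip.state();pickle.dump(s,open("s1.pkl","wb"));print(s['tool_pos'],s['tool_rot'],s['contact_force']);print(-f["R"].T@f["t"])
f=manip.grab_frame("scene");cv2.imwrite(f"pics/sc1.png",f["color"][:,:,::-1]);pickle.dump(f,open("sc1.pkl","wb"))
E
```

```text
[ 0.48701389 -0.24519577  0.28592704] [-0.00368152  0.98148257  0.19151122  0.00136557] [-0.54962215 -0.58365066  0.18148877]
[ 0.56207525 -0.21511257  0.42855617]
```

View pics/w1.png

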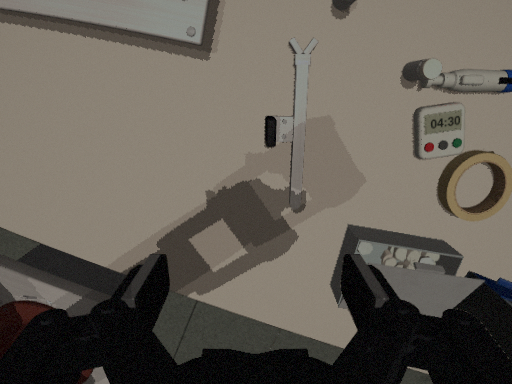

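```bash
python3 - <<'E'
from h import *
f=pickle.load(open("w1.pkl","rb"))
crop(f,240,30,340,220,4,"pics/w1c.png")
E
```

```text
(no output)
```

View pics/w1c.png

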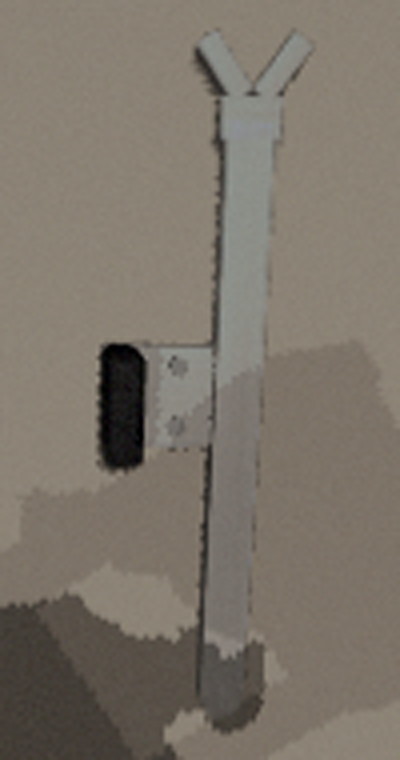

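```bash
python3 - <<'E'
from h import *
f=pickle.load(open("w1.pkl","rb"));sc=pickle.load(open("sc1.pkl","rb"))
c=lambda u,v:(240+(u+.5)/4-.5,30+(v+.5)/4-.5)
P=lambda u,v,z:onz(f,c(u,v),z)
a=P(206,38,.014);b=P(306,38,.014);e=P(228,728,.010);r=(a+b)/2
print(a,b,np.linalg.norm(a-b),e,np.linalg.norm(r-e))
def ax(p,q): d=p-q; return np.degrees(np.arctan2(-d[0],d[1]))
print("yaw tips-end",ax(r,e))
m1=P(249,140,.014);m1l=P(223,150,.014);m1r=P(274,150,.014);m2l=P(203,640,.014);m2r=P(248,640,.014)
print("yaw edges",ax(m1l,m2l),ax(m1r,m2r),np.linalg.norm(m1l-m1r),np.linalg.norm(m2l-m2r))
for p in [(100,343),(146,343),(100,468),(146,468)]: print(P(*p,.064))
print("handle",P(123,404,.064),"arm edges mid",(P(213,346,.010)+P(213,446,.010))/2)
crop(sc,220,120,330,220,6,"pics/s3.png")
E
```

```text
[ 0.64490302 -0.22648938  0.014     ] [ 0.65700494 -0.25536225  0.014     ] 0.03130653017399394 [ 0.43684162 -0.32887392  0.01      ] 0.23150587435907843
yaw tips-end -67.66926118190199
yaw edges -68.18240321344508 -68.26490124531405 0.016294238561909345 0.016058228978843226
[ 0.54798023 -0.22985483  0.064     ]
[ 0.5530729  -0.24226673  0.064     ]
[ 0.51425315 -0.24396498  0.064     ]
[ 0.5194959  -0.25673492  0.064     ]
handle [ 0.53432748 -0.24293514  0.064     ] arm edges mid [ 0.54413846 -0.27429883  0.01      ]
```

View pics/s3.png

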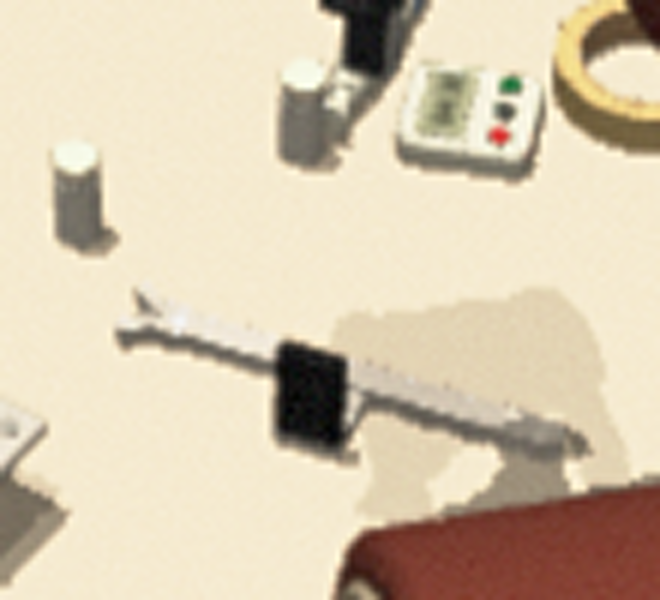

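Emit:
move_arm(
  rows=[
    {"tx": 0.025,"ty": 0.008,"tz": 0.03,"ax": 0,"ay": 0,"az": 0,"jaw": 110},
    {"tx": 0.02,"ty": 0.007,"tz": 0.04,"ax": 0,"ay": 0,"az": 0,"jaw": 110},
    {"tx": 0.0,"ty": 0,"tz": 0.04,"ax": 0,"ay": 0,"az": 0,"jaw": 110},
    {"tx": 0.0,"ty": 0,"tz": 0.04,"ax": 0,"ay": 0,"az": 0,"jaw": 110},
    {"tx": 0.0,"ty": 0,"tz": 0.0,"ax": 0,"ay": 0,"az": 0,"jaw": 110},
    {"tx": 0.0,"ty": 0,"tz": 0.0,"ax": 0,"ay": 0,"az": 0,"jaw": 110},
  ],
)

```text
time: 2.35
tool_pos: [0.5367, -0.2543, 0.1431]
tool_rot: [0.004, 0.983, 0.185, 0.007]
contact_force: [0.5, -0.8, 0.6]
gripper_width: 0.57
```

```bash
python3 - <<'E'
from plant import manip
import cv2,pickle
from h import *
f=manip.grab_frame("wrist");cv2.imwrite(f"pics/w2.png",f["color"][:,:,::-1]);pickle.dump(f,open("w2.pkl","wb"))
s=manip.state();print(s['tool_pos'],s['tool_rot'],s['contact_force'],s['gripper_width'])
E
```

```text
[ 0.53647173 -0.25407774  0.14289084] [0.00396013 0.98265073 0.18531211 0.006425  ] [ 0.73408734 -0.03962578 -0.28149071] 0.566230919939848
```

View pics/w2.png

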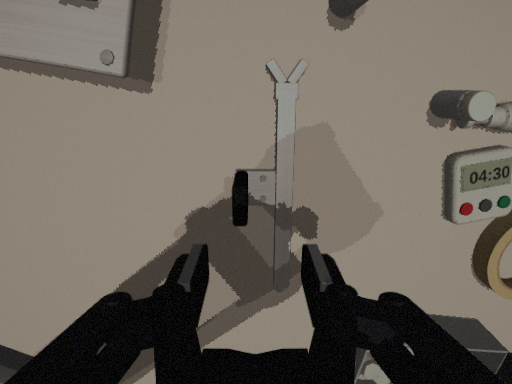

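```bash
cat >> h.py <<'E'
from scipy.spatial.transform import Rotation as Ro
def delta(s,pos,xang):
    q=s['tool_rot'];R=Ro.from_quat([q[1],q[2],q[3],q[0]])
    a=np.radians(xang);T=Ro.from_matrix(np.array([[np.cos(a),np.sin(a),0],[np.sin(a),-np.cos(a),0],[0,0,-1.]]))
    print("shift mm",np.round(R.inv().apply(np.array(pos)-s['tool_pos'])*1000,1),"turn deg",np.round(np.degrees((R.inv()*T).as_rotvec()),2), "pos",np.round(s['tool_pos'],4),"F",np.round(s['contact_force'],1),"T",np.round(s['ft_torque'],2),"w",round(s['gripper_width'],3),"t",round(s['time'],2))
E
python3 - <<'E'
from h import *
from plant import manip
f=pickle.load(open("w2.pkl","rb"))
crop(f,220,160,310,240,8,"pics/w2c.png")
print(onz(f,(241,190),.064))
delta(manip.state(),[.534,-.243,.028],21.9)
E
```

```text
[ 0.54585857 -0.24070867  0.064     ]
shift mm [  0.5 -12.4 114.8] turn deg [ 0.59 -0.64 -0.54] pos [ 0.5365 -0.2541  0.1429] F [ 0.7 -0.  -0.3] T [ 0.03  0.03 -0.07] w 0.566 t 2.4
```

View pics/w2c.png

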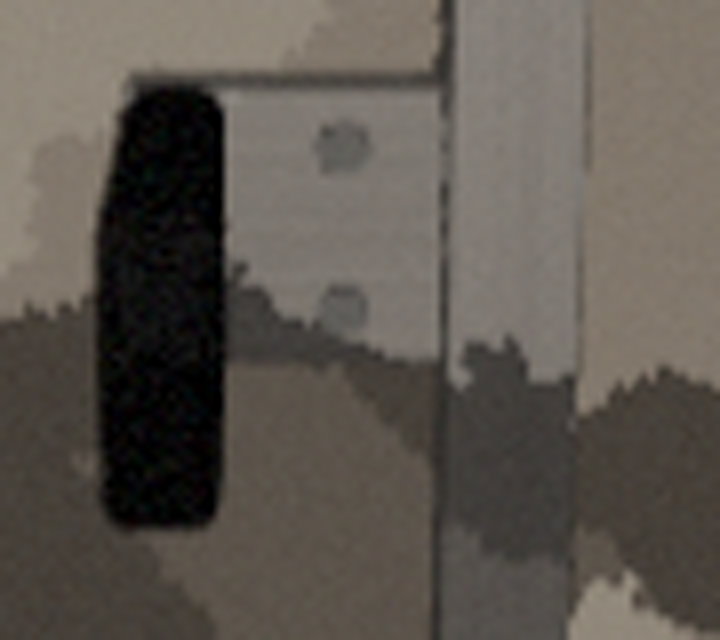

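```bash
python3 - <<'E'
from h import *
f=pickle.load(open("w2.pkl","rb"))
c=lambda u,v:(220+(u+.5)/8-.5,160+(v+.5)/8-.5)
h=onz(f,c(160,367),.064);print("top",h, onz(f,c(160,525),.064),onz(f,c(160,210),.064))
ey=np.array([.928,.373,0]);ex=np.array([.373,-.928,0])
m=(onz(f,c(440,90),.01)+onz(f,c(440,361),.01))/2
print(m, "->handle",m-ex*.032)
b=(onz(f,c(447,220),.014)+onz(f,c(582,220),.014))/2;print("->h",b-.04*ex)
t=(onz(f,(269,62),.014)+onz(f,(305,62),.014))/2;print("fork tips",t, "mid",t-.122*ey,t-.122*ey-.04*ex)
E
```

```text
top [ 0.5337217  -0.24407199  0.064     ] [ 0.51811938 -0.24990171  0.064     ] [ 0.54857967 -0.23851331  0.064     ]
[ 0.5438006  -0.27368926  0.01      ] ->handle [ 0.5318646  -0.24399326  0.01      ]
->h [ 0.53387963 -0.24364736  0.014     ]
fork tips [ 0.65047418 -0.24076563  0.014     ] mid [ 0.53725818 -0.28627163  0.014     ] [ 0.52233818 -0.24915163  0.014     ]
```

Emit:
move_arm(
  rows=[
    {"tx": 0.0,"ty": -0.0115,"tz": 0.0,"ax": 0.6,"ay": -0.6,"az": -0.5,"jaw": 110},
    {"tx": 0.0,"ty": 0,"tz": 0.03,"ax": 0,"ay": 0,"az": 0,"jaw": 110},
    {"tx": 0.0,"ty": 0,"tz": 0.02,"ax": 0,"ay": 0,"az": 0,"jaw": 110},
    {"tx": 0.0,"ty": 0,"tz": 0.0,"ax": 0,"ay": 0,"az": 0,"jaw": 110},
  ],
)

```text
time: 2.8
tool_pos: [0.5371, -0.2464, 0.1045]
tool_rot: [0.006, 0.982, 0.189, 0.006]
contact_force: [-0.1, 0.3, -0.8]
gripper_width: 0.565
```

```bash
python3 - <<'E'
from plant import manip
from h import *
delta(manip.state(),[.5335,-.244,.028],21.9)
E
```

```text
shift mm [-3.2 -4.6 76.4] turn deg [ 0.77 -0.6  -0.07] pos [ 0.5371 -0.2464  0.1045] F [-0.1  0.3 -0.8] T [-0.01 -0.05  0.01] w 0.565 t 2.8
```

Emit:
move_arm(
  rows=[
    {"tx": -0.003,"ty": -0.005,"tz": 0.02,"ax": 0.8,"ay": -0.6,"az": 0,"jaw": 110},
    {"tx": -0.001,"ty": -0.001,"tz": 0.025,"ax": 0.8,"ay": -0.6,"az": 0,"jaw": 110},
    {"tx": 0.0,"ty": 0,"tz": 0.0,"ax": 0,"ay": 0,"az": 0,"jaw": 110},
    {"tx": 0.0,"ty": 0,"tz": 0.0,"ax": 0,"ay": 0,"az": 0,"jaw": 110},
  ],
)

```text
time: 3.2
tool_pos: [0.5347, -0.2436, 0.0649]
tool_rot: [-0.003, 0.982, 0.19, -0.004]
contact_force: [0.7, -0.8, 0.8]
gripper_width: 0.57
```

```bash
python3 - <<'E'
from plant import manip
from h import *
delta(manip.state(),[.5335,-.244,.028],21.9)
E
```

```text
shift mm [-1.   0.2 36.9] turn deg [-0.46  0.32 -0.01] pos [ 0.5347 -0.2436  0.0649] F [ 0.7 -0.8  0.8] T [-0.03 -0.07 -0.02] w 0.57 t 3.2
```

Emit:
move_arm(
  rows=[
    {"tx": 0,"ty": 0,"tz": 0.017,"ax": -0.3,"ay": 0.2,"az": 0,"jaw": 110},
    {"tx": 0,"ty": 0,"tz": 0.02,"ax": 0,"ay": 0,"az": 0,"jaw": 110},
    {"tx": 0.0,"ty": 0,"tz": 0.0,"ax": 0,"ay": 0,"az": 0,"jaw": 110},
  ],
)

```text
time: 3.5
tool_pos: [0.5373, -0.2449, 0.0323]
tool_rot: [0.001, 0.982, 0.19, 0.002]
contact_force: [-0.7, 0.2, 0.4]
gripper_width: 0.572
```

```bash
python3 - <<'E'
from plant import manip
from h import *
delta(manip.state(),[.5335,-.244,.028],21.9)
E
```

```text
shift mm [-3.2 -2.3  4.3] turn deg [ 0.2  -0.15  0.01] pos [ 0.5373 -0.2449  0.0323] F [-0.7  0.2  0.4] T [0.05 0.01 0.02] w 0.572 t 3.5
```

Emit:
move_arm(
  rows=[
    {"tx": -0.003,"ty": -0.0025,"tz": 0.004,"ax": 0,"ay": 0,"az": 0,"jaw": 110},
    {"tx": 0,"ty": 0,"tz": 0,"ax": 0,"ay": 0,"az": 0,"jaw": 180},
    {"tx": 0.0,"ty": 0,"tz": 0.0,"ax": 0,"ay": 0,"az": 0,"jaw": 255},
    {"tx": 0.0,"ty": 0,"tz": 0.0,"ax": 0,"ay": 0,"az": 0,"jaw": 255},
    {"tx": 0.0,"ty": 0,"tz": 0.0,"ax": 0,"ay": 0,"az": 0,"jaw": 255},
    {"tx": 0.0,"ty": 0,"tz": 0.0,"ax": 0,"ay": 0,"az": 0,"jaw": 255},
    {"tx": 0.0,"ty": 0,"tz": 0.0,"ax": 0,"ay": 0,"az": 0,"jaw": 255},
  ],
)

```text
time: 4.2
tool_pos: [0.5353, -0.2447, 0.0329]
tool_rot: [0.003, 0.982, 0.19, 0.004]
contact_force: [0.5, -0.8, -1.7]
gripper_width: 0.129
```

```bash
python3 - <<'E'
from plant import manip
from h import *
s=manip.state();pickle.dump(s,open("sg.pkl","wb"))
delta(s,[.5335,-.244,.028],21.9)
f=manip.grab_frame("wrist");cv2.imwrite(f"pics/w3.png",f["color"][:,:,::-1]);pickle.dump(f,open("w3.pkl","wb"))
E
```

```text
shift mm [-1.4 -1.3  4.9] turn deg [ 0.45 -0.35  0.01] pos [ 0.5353 -0.2447  0.0329] F [ 0.5 -0.8 -1.7] T [ 0.07  0.08 -0.06] w 0.129 t 4.2
```

View pics/w3.png

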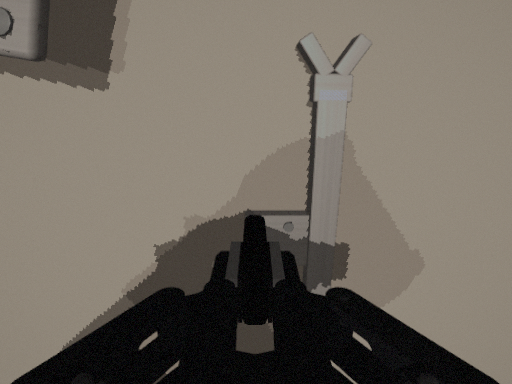

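```bash
python3 - <<'E'
from h import *
f=pickle.load(open("w3.pkl","rb"));s=pickle.load(open("sg.pkl","rb"))
crop(f,280,20,390,110,6,"pics/w3c.png")
q=s['tool_rot'];R=Ro.from_quat([q[1],q[2],q[3],q[0]])
for p in [(304,38),(364,38),(333,72),(331,100)]:
    X=onz(f,p,.014);print(p,X,R.inv().apply(X-s['tool_pos'])*1000)
E
```

```text
(304, 38) [ 0.64561952 -0.22697438  0.014     ] [108.84899373  24.60449315  19.72246664]
(364, 38) [ 0.65737092 -0.25453316  0.014     ] [109.46478817  54.55688593  19.96074814]
(333, 72) [ 0.63675695 -0.24711864  0.014     ] [93.10835347 39.98525722 19.74788463]
(331, 100) [ 0.62397474 -0.25211713  0.014     ] [79.38446634 39.85219904 19.66398639]
```

View pics/w3c.png

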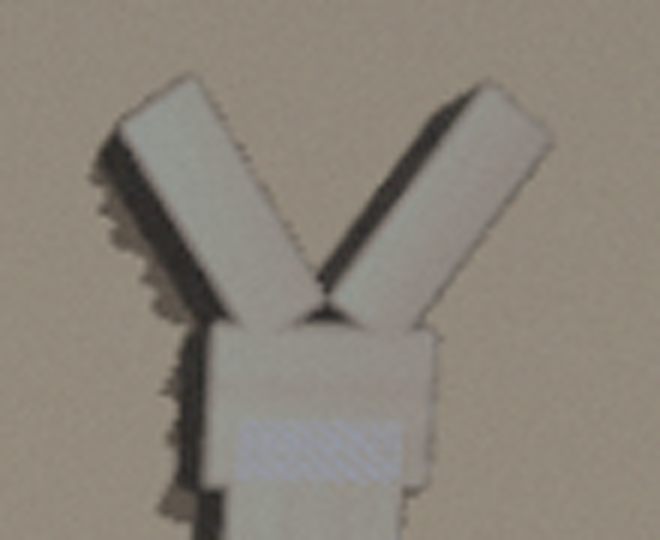

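Emit:
move_arm(
  rows=[
    {"tx": 0,"ty": 0,"tz": -0.03,"ax": 0,"ay": 0,"az": 0,"jaw": 255},
    {"tx": 0,"ty": 0,"tz": -0.045,"ax": 0,"ay": 0,"az": 0,"jaw": 255},
    {"tx": 0,"ty": 0,"tz": -0.045,"ax": 0,"ay": 0,"az": 0,"jaw": 255},
    {"tx": 0,"ty": 0,"tz": -0.045,"ax": 0,"ay": 0,"az": 0,"jaw": 255},
    {"tx": 0,"ty": 0,"tz": 0,"ax": 0,"ay": 0,"az": 0,"jaw": 255},
  ],
)

```text
time: 4.75
tool_pos: [0.5315, -0.2424, 0.1989]
tool_rot: [-0.0, 0.982, 0.19, -0.0]
contact_force: [0.7, -0.2, -1.5]
gripper_width: 0.13
```

```bash
python3 - <<'E'
from plant import manip
from h import *
s=manip.state()
delta(s,[.513,.049,.2],65)
f=manip.grab_frame("wrist");cv2.imwrite(f"pics/w4.png",f["color"][:,:,::-1]);pickle.dump(f,open("w4.pkl","wb"))
E
```

```text
shift mm [  91.6 -277.3   -1. ] turn deg [-3.000e-02 -1.000e-02 -4.309e+01] pos [ 0.5315 -0.2424  0.1989] F [ 0.7 -0.2 -1.5] T [ 0.01 -0.11 -0.03] w 0.13 t 4.75
```

View pics/w4.png

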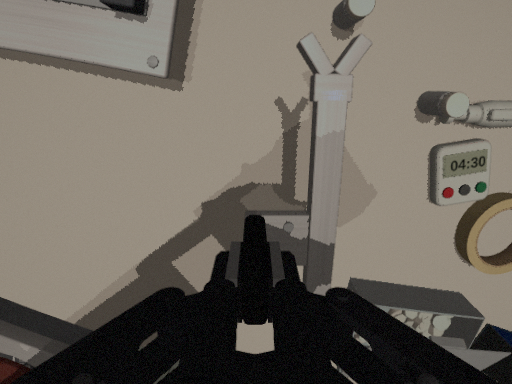

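Emit:
move_arm(
  rows=[
    {"tx": 0.015,"ty": -0.037,"tz": 0,"ax": 0,"ay": 0,"az": -6,"jaw": 255},
    {"tx": 0.019,"ty": -0.035,"tz": 0,"ax": 0,"ay": 0,"az": -6,"jaw": 255},
    {"tx": 0.022,"ty": -0.033,"tz": 0,"ax": 0,"ay": 0,"az": -7,"jaw": 255},
    {"tx": 0.026,"ty": -0.031,"tz": 0,"ax": 0,"ay": 0,"az": -7,"jaw": 255},
    {"tx": 0.029,"ty": -0.027,"tz": 0,"ax": 0,"ay": 0,"az": -7,"jaw": 255},
    {"tx": 0.033,"ty": -0.023,"tz": 0,"ax": 0,"ay": 0,"az": -7,"jaw": 255},
    {"tx": 0.018,"ty": -0.01,"tz": 0,"ax": 0,"ay": 0,"az": -3,"jaw": 255},
    {"tx": 0.0,"ty": 0,"tz": 0,"ax": 0,"ay": 0,"az": 0,"jaw": 255},
  ],
)

```text
time: 5.6
tool_pos: [0.5163, 0.029, 0.1771]
tool_rot: [-0.013, 0.836, 0.548, -0.011]
contact_force: [-0.3, -0.7, -2.5]
gripper_width: 0.133
```

```bash
python3 - <<'E'
from plant import manip
from h import *
s=manip.state()
delta(s,[.513,.049,.2],65)
E
```

```text
shift mm [ 17.  -11.8 -22.5] turn deg [-1.96  0.24  1.46] pos [0.5163 0.029  0.1771] F [-0.3 -0.7 -2.5] T [-0.01  0.03 -0.01] w 0.133 t 5.6
```

Emit:
move_arm(
  rows=[
    {"tx": 0.008,"ty": -0.006,"tz": -0.008,"ax": -1.5,"ay": 0.2,"az": 1,"jaw": 255},
    {"tx": 0.0,"ty": -0.004,"tz": -0.005,"ax": -0.4,"ay": 0,"az": 0.4,"jaw": 255},
    {"tx": 0,"ty": 0,"tz": 0,"ax": 0,"ay": 0,"az": 0,"jaw": 255},
    {"tx": 0,"ty": 0,"tz": 0,"ax": 0,"ay": 0,"az": 0,"jaw": 255},
  ],
)

```text
time: 6.0
tool_pos: [0.5069, 0.0389, 0.1836]
tool_rot: [-0.002, 0.844, 0.537, -0.006]
contact_force: [0.1, -0.3, -2.7]
gripper_width: 0.126
```

```bash
python3 - <<'E'
from plant import manip
from h import *
s=manip.state();pickle.dump(s,open("s5.pkl","wb"))
delta(s,[.513,.049,.2],65)
for n in ["wrist","top","scene"]:
    f=manip.grab_frame(n);cv2.imwrite(f"pics/{n}5.png",f["color"][:,:,::-1]);pickle.dump(f,open(n+"5.pkl","wb"))
f=pickle.load(open("top5.pkl","rb"))
crop(f,100,75,270,235,4,"pics/top5c.png")
f=pickle.load(open("scene5.pkl","rb"))
crop(f,60,140,240,290,4,"pics/scene5c.png")
E
```

```text
shift mm [ 11.6   1.1 -16.5] turn deg [-0.59  0.4  -0.1 ] pos [0.5069 0.0389 0.1836] F [ 0.1 -0.3 -2.7] T [0.02 0.08 0.04] w 0.126 t 6.0
```

View pics/wrist5.png

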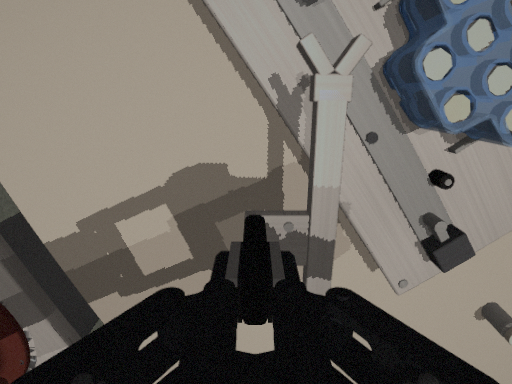

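View pics/top5c.png

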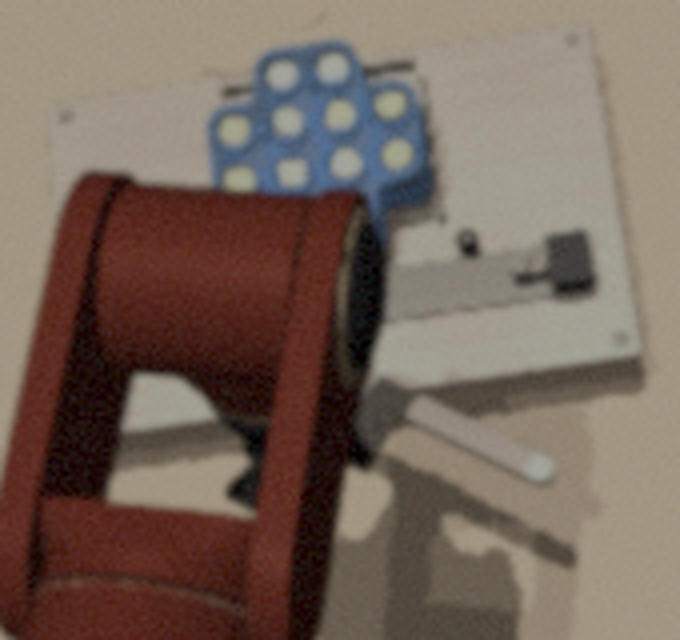

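View pics/scene5c.png

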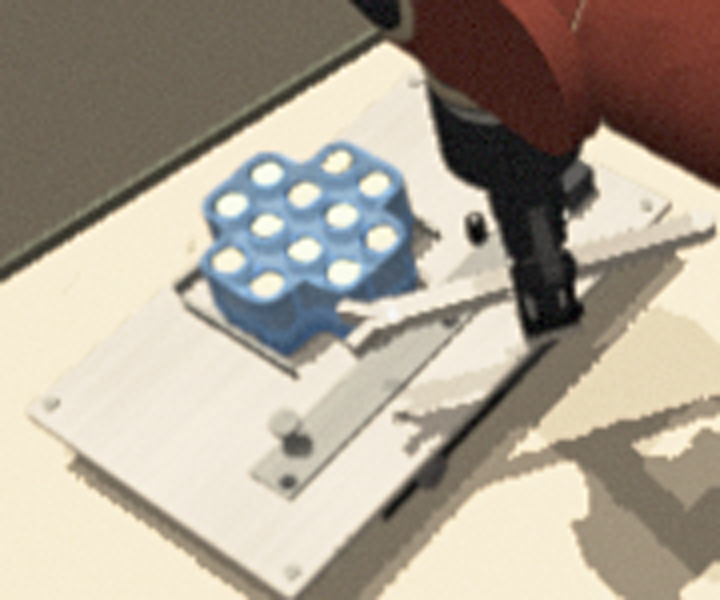

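```bash
python3 - <<'E'
from h import *
f=pickle.load(open("wrist5.pkl","rb"))
crop(f,370,110,490,300,4,"pics/w5c.png")
crop(f,190,0,390,150,4,"pics/w5d.png")
E
```

```text
(no output)
```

View pics/w5c.png

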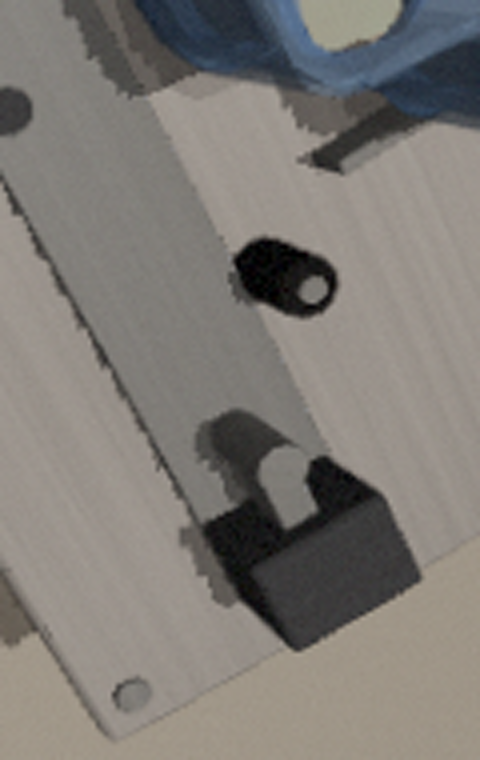

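View pics/w5d.png

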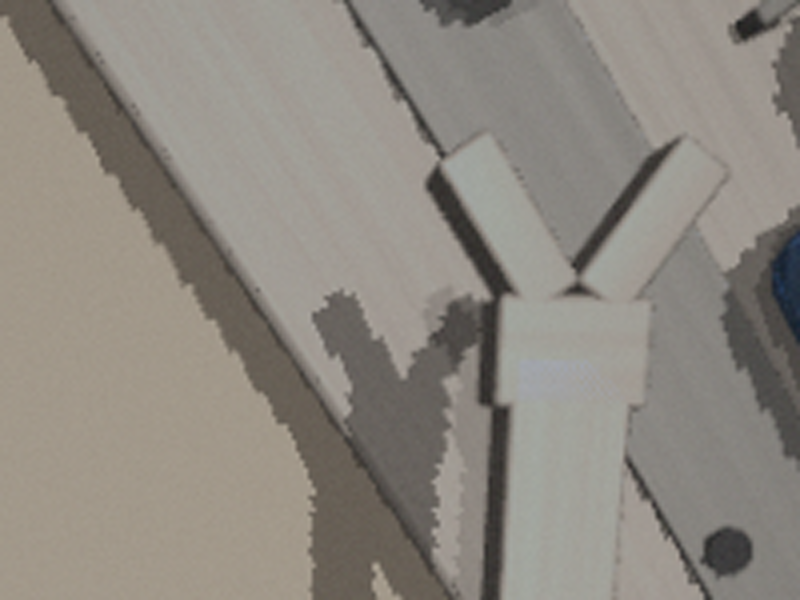

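```bash
python3 - <<'E'
from h import *
f=pickle.load(open("wrist5.pkl","rb"))
C=lambda u,v:(370+(u+.5)/4-.5,110+(v+.5)/4-.5)
D=lambda u,v:(190+(u+.5)/4-.5,0+(v+.5)/4-.5)
ang=lambda a,b:np.degrees(np.arctan2(-(a-b)[0],(a-b)[1]))
a,b=onz(f,D(60,0),.06),onz(f,D(350,440),.06);print("front",a,b,ang(a,b))
a2,b2=onz(f,D(350,0),.064),onz(f,C(198,512),.064);print("railfront",a2,b2,ang(a2,b2))
a3,b3=onz(f,D(566,0),.064),onz(f,C(300,400),.064);print("railback",a3,b3,ang(a3,b3))
y=np.radians(9.8);ex=np.array([np.cos(y),np.sin(y),0]);ey=np.array([-np.sin(y),np.cos(y),0])
for n,p in dict(f1=a,f2=b,rf1=a2,rf2=b2,rb1=a3,rb2=b3).items(): print(n,"x'",p@ex)
for n,uv,z,sx,sy in [("stop",(312,284),.08,-30,-84),("roller",(285,466),.082,-54,-117),("roller86",(285,466),.086,-54,-117),("corner",(112,740),.06,-117.5,-185),("hole",(13,110),.064,0,0)]:
    p=onz(f,C(*uv),z);print(n,p,p@ex,p@ey,"centre",(p@ex)-sx/1e3,(p@ey)-sy/1e3)
p=np.array([.612,.1665,0]);print("post",p@ex,p@ey); c=np.array([.674,.0688,0]);print("c",c@ex,c@ey)
E
```

```text
front [0.53564882 0.19553525 0.06      ] [0.55255193 0.09428436 0.06      ] 9.477715693136929
railfront [0.5861491  0.17022245 0.064     ] [ 0.63007311 -0.07234718  0.064     ] 10.263786028488362
railback [0.62401699 0.15302442 0.064     ] [ 0.66039065 -0.05435264  0.064     ] 9.948406975189723
f1 x' 0.561114536306005
f2 x' 0.5605371291611585
rf1 x' 0.606569433200853
rf2 x' 0.6085648451210381
rb1 x' 0.6409574783494211
rb2 x' 0.64150282379007
stop [ 0.6620932  -0.01892004  0.08      ] 0.649211503117969 -0.1313385057599539 centre 0.6792115031179691 -0.047338505759953894
roller [ 0.64543687 -0.05725735  0.082     ] 0.6262728444658 -0.16628133536024245 centre 0.6802728444658 -0.04928133536024244
roller86 [ 0.64376193 -0.0544978   0.086     ] 0.6250920472805737 -0.16327695402784187 centre 0.6790920472805737 -0.04627695402784186
corner [ 0.59331996 -0.13130466  0.06      ] 0.5623128709022851 -0.23037734303502677 centre 0.679812870902285 -0.045377343035026774
hole [0.6183646  0.03910424 0.064     ] 0.6159972791847783 -0.06671789841434445 centre 0.6159972791847783 -0.06671789841434445
post 0.6314095154830404 0.05990220160788918
c 0.6758753371204954 -0.04692513902224184
```

```bash
python3 - <<'E'
from plant import manip
from h import *
s=manip.state()
delta(s,[.518,.0533,.13],65)
E
```

```text
shift mm [17.9  4.2 53.9] turn deg [-0.56  0.38 -0.11] pos [0.5072 0.039  0.184 ] F [ 0.  -0.3 -1.7] T [ 0.02  0.07 -0.01] w 0.135 t 6.15
```

Emit:
move_arm(
  rows=[
    {"tx": 0.009,"ty": 0.002,"tz": 0.015,"ax": -0.6,"ay": 0.4,"az": 0,"jaw": 255},
    {"tx": 0.009,"ty": 0.002,"tz": 0.02,"ax": 0,"ay": 0,"az": 0,"jaw": 255},
    {"tx": 0,"ty": 0,"tz": 0.015,"ax": 0,"ay": 0,"az": 0,"jaw": 255},
    {"tx": 0,"ty": 0,"tz": 0,"ax": 0,"ay": 0,"az": 0,"jaw": 255},
    {"tx": 0,"ty": 0,"tz": 0,"ax": 0,"ay": 0,"az": 0,"jaw": 255},
  ],
)

```text
time: 6.65
tool_pos: [0.5201, 0.0513, 0.1331]
tool_rot: [0.001, 0.845, 0.535, 0.001]
contact_force: [1.2, -0.3, -1.9]
gripper_width: 0.132
```

```bash
python3 - <<'E'
from plant import manip
from h import *
s=manip.state()
delta(s,[.518,.0533,.1],65)
E
```

```text
shift mm [ 0.9 -2.8 33.1] turn deg [ 0.15 -0.02 -0.3 ] pos [0.5201 0.0513 0.1331] F [ 1.2 -0.3 -1.9] T [ 0.03  0.06 -0.02] w 0.132 t 6.65
```

Emit:
move_arm(
  rows=[
    {"tx": 0,"ty": -0.002,"tz": 0.015,"ax": 0,"ay": 0,"az": 0,"jaw": 255},
    {"tx": 0,"ty": 0,"tz": 0.013,"ax": 0,"ay": 0,"az": 0,"jaw": 255},
    {"tx": 0,"ty": 0,"tz": 0.002,"ax": 0,"ay": 0,"az": 0,"jaw": 255},
    {"tx": 0,"ty": 0,"tz": 0,"ax": 0,"ay": 0,"az": 0,"jaw": 255},
    {"tx": 0,"ty": 0,"tz": 0,"ax": 0,"ay": 0,"az": 0,"jaw": 255},
  ],
)

```text
time: 7.15
tool_pos: [0.5187, 0.0515, 0.1021]
tool_rot: [0.002, 0.845, 0.535, 0.002]
contact_force: [0.1, -0.1, -2.1]
gripper_width: 0.131
```

```bash
python3 - <<'E'
from plant import manip
from h import *
s=manip.state()
delta(s,[.5349,.0896,.1],65)
for n in ["wrist","scene"]:
    f=manip.grab_frame(n);cv2.imwrite(f"pics/{n}6.png",f["color"][:,:,::-1]);pickle.dump(f,open(n+"6.pkl","wb"))
crop(f,60,170,240,290,4,"pics/scene6c.png")
E
```

```text
shift mm [41.4 -1.7  2.1] turn deg [ 0.26 -0.05 -0.35] pos [0.5187 0.0515 0.1021] F [ 0.1 -0.1 -2.1] T [-0.02  0.1   0.02] w 0.131 t 7.15
```

View pics/wrist6.png

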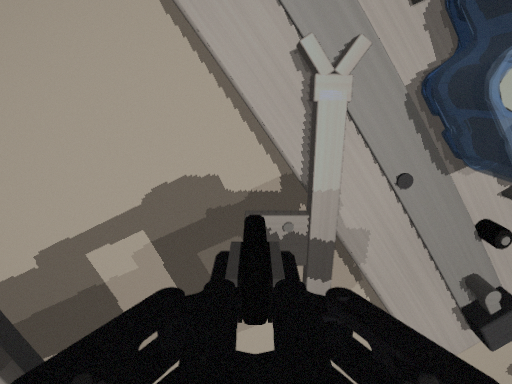

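View pics/scene6c.png

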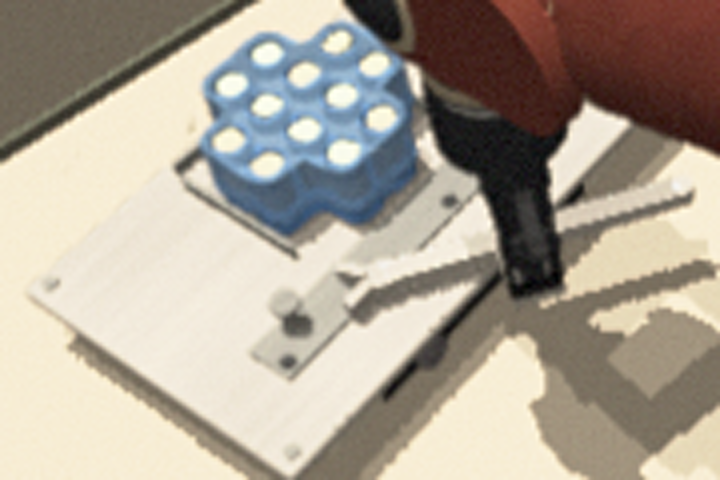

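Emit:
move_arm(
  rows=[
    {"tx": 0.005,"ty": -0.001,"tz": 0.0025,"ax": 0.2,"ay": 0,"az": -0.3,"jaw": 255},
    {"tx": 0.007,"ty": 0,"tz": 0.0005,"ax": 0,"ay": 0,"az": 0,"jaw": 255},
    {"tx": 0.006,"ty": 0,"tz": 0,"ax": 0,"ay": 0,"az": 0,"jaw": 255},
    {"tx": 0,"ty": 0,"tz": 0,"ax": 0,"ay": 0,"az": 0,"jaw": 255},
    {"tx": 0,"ty": 0,"tz": 0,"ax": 0,"ay": 0,"az": 0,"jaw": 255},
  ],
)

```text
time: 7.75
tool_pos: [0.5276, 0.0702, 0.1007]
tool_rot: [0.001, 0.843, 0.537, 0.002]
contact_force: [-0.0, 0.0, -2.9]
gripper_width: 0.133
```

```bash
python3 - <<'E'
from plant import manip
from h import *
s=manip.state()
delta(s,[.5349,.0896,.1],65)
f=manip.grab_frame("scene");pickle.dump(f,open("scene7.pkl","wb"))
crop(f,100,180,200,260,7,"pics/scene7c.png")
E
```

```text
shift mm [20.7 -1.6  0.8] turn deg [ 0.23 -0.14  0.02] pos [0.5276 0.0702 0.1007] F [-0.   0.  -2.9] T [ 0.07  0.06 -0.  ] w 0.133 t 7.75
```

View pics/scene7c.png

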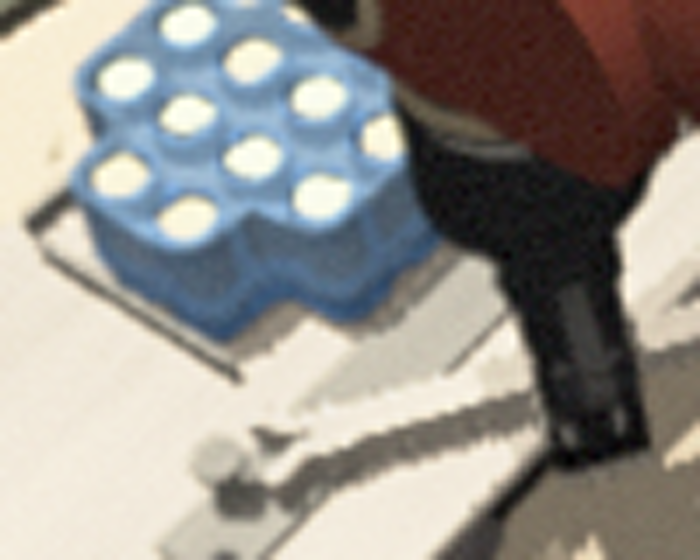

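Emit:
move_arm(
  rows=[
    {"tx": 0.004,"ty": -0.001,"tz": 0.0005,"ax": 0.2,"ay": 0,"az": 0,"jaw": 255},
    {"tx": 0.004,"ty": -0.0005,"tz": 0.0,"ax": 0,"ay": 0,"az": 0,"jaw": 255},
    {"tx": 0.004,"ty": 0,"tz": 0,"ax": 0,"ay": 0,"az": 0,"jaw": 255},
    {"tx": 0,"ty": 0,"tz": 0,"ax": 0,"ay": 0,"az": 0,"jaw": 255},
  ],
)

```text
time: 8.2
tool_pos: [0.5316, 0.0824, 0.1003]
tool_rot: [-0.001, 0.843, 0.537, 0.001]
contact_force: [-0.4, 0.3, -2.9]
gripper_width: 0.131
```

Emit:
move_arm(
  rows=[
    {"tx": 0.002,"ty": 0,"tz": 0,"ax": 0,"ay": 0,"az": 0,"jaw": 255},
    {"tx": 0.002,"ty": 0,"tz": 0,"ax": 0,"ay": 0,"az": 0,"jaw": 255},
  ],
)

```text
time: 8.4
tool_pos: [0.5333, 0.0862, 0.1002]
tool_rot: [-0.001, 0.843, 0.537, 0.001]
contact_force: [-0.9, -1.1, -2.0]
gripper_width: 0.126
```

Emit:
move_arm(
  rows=[
    {"tx": 0.002,"ty": 0,"tz": 0,"ax": 0,"ay": 0,"az": 0,"jaw": 255},
    {"tx": 0.001,"ty": 0,"tz": 0,"ax": 0,"ay": 0,"az": 0,"jaw": 255},
  ],
)

```text
time: 8.6
tool_pos: [0.5332, 0.0884, 0.0995]
tool_rot: [-0.001, 0.843, 0.537, -0.001]
contact_force: [-1.1, -2.3, -2.2]
gripper_width: 0.136
```

Emit:
move_arm(
  rows=[
    {"tx": 0.002,"ty": 0,"tz": 0,"ax": 0,"ay": 0,"az": 0,"jaw": 255},
  ],
)

```text
time: 8.7
tool_pos: [0.5331, 0.0898, 0.0991]
tool_rot: [-0.001, 0.843, 0.537, -0.003]
contact_force: [-4.2, -3.4, -2.1]
gripper_width: 0.13
```

Emit:
move_arm(
  rows=[
    {"tx": 0.002,"ty": -0.001,"tz": 0,"ax": 0,"ay": 0,"az": 0,"jaw": 255},
  ],
)

```text
time: 8.8
tool_pos: [0.5325, 0.0912, 0.0988]
tool_rot: [-0.001, 0.843, 0.537, -0.004]
contact_force: [-4.8, -8.7, 2.1]
gripper_width: 0.131
```

Emit:
move_arm(
  rows=[
    {"tx": 0.002,"ty": -0.001,"tz": 0,"ax": 0,"ay": 0,"az": 0,"jaw": 255},
  ],
)

```text
time: 8.9
tool_pos: [0.5323, 0.0916, 0.0993]
tool_rot: [0.001, 0.844, 0.537, -0.006]
contact_force: [-4.8, -11.1, 3.1]
gripper_width: 0.13
```

Emit:
move_arm(
  rows=[
    {"tx": 0.0,"ty": 0,"tz": 0,"ax": 0,"ay": 0,"az": 0,"jaw": 255},
    {"tx": 0.0,"ty": 0,"tz": 0,"ax": 0,"ay": 0,"az": 0,"jaw": 255},
    {"tx": 0.0,"ty": 0,"tz": 0,"ax": 0,"ay": 0,"az": 0,"jaw": 255},
  ],
)

```text
time: 9.2
tool_pos: [0.5327, 0.091, 0.0995]
tool_rot: [0.002, 0.844, 0.536, -0.006]
contact_force: [-1.9, -2.2, -1.1]
gripper_width: 0.129
```

```bash
python3 - <<'E'
from plant import manip
from h import *
s=manip.state();pickle.dump(s,open("s8.pkl","wb"))
delta(s,[.5323,.0916,.1],65)
f=manip.grab_frame("scene");pickle.dump(f,open("scene8.pkl","wb"))
crop(f,100,180,200,260,7,"pics/scene8c.png")
f=manip.grab_frame("wrist");pickle.dump(f,open("wrist8.pkl","wb"))
cv2.imwrite("pics/wrist8.png",f["color"][:,:,::-1])
E
```

```text
shift mm [ 0.4 -0.6 -0.5] turn deg [-0.17  0.67 -0.13] pos [0.5327 0.091  0.0995] F [-1.9 -2.2 -1.1] T [-0.32  0.39 -0.01] w 0.129 t 9.2
```

View pics/scene8c.png

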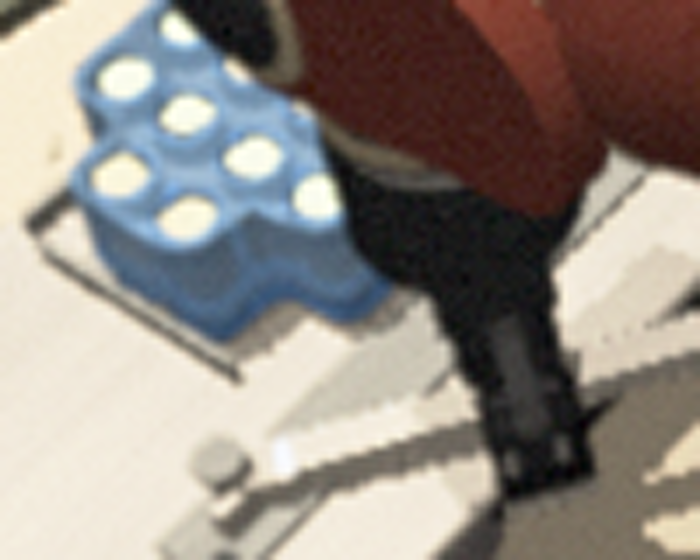

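View pics/wrist8.png

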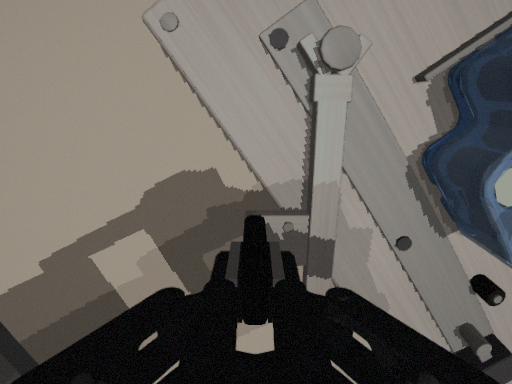

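```bash
python3 - <<'E'
from h import *
f=pickle.load(open("wrist8.pkl","rb"));s=pickle.load(open("s8.pkl","rb"))
crop(f,250,0,390,120,5,"pics/w8c.png")
q=s['tool_rot'];R=Ro.from_quat([q[1],q[2],q[3],q[0]])
X=onz(f,(340.5,47.5),.089);print(X,R.inv().apply(X-s['tool_pos'])*1000)
X=onz(f,(480,338),.084);print("roller",X)
E
```

```text
[0.61263694 0.16705487 0.089     ] [102.97132752  40.12115977   9.14892064]
roller [ 0.64345422 -0.04561655  0.084     ]
```

View pics/w8c.png

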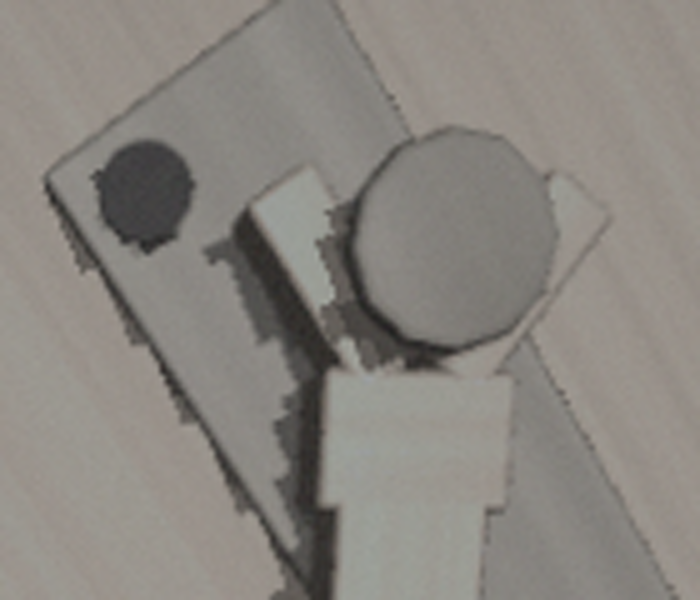

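Emit:
move_arm(
  rows=[
    {"tx": -0.0015,"ty": 0.0073,"tz": 0,"ax": 0,"ay": 0.5,"az": -4,"jaw": 255},
    {"tx": -0.002,"ty": 0.0073,"tz": 0,"ax": 0,"ay": 0,"az": -4,"jaw": 255},
  ],
)

```text
time: 9.5
tool_pos: [0.5441, 0.0805, 0.0991]
tool_rot: [0.001, 0.803, 0.596, -0.004]
contact_force: [-1.3, -4.2, -2.2]
gripper_width: 0.13
```

```bash
cat >> h.py <<'E'
def sw():
    from plant import manip
    s=manip.state();q=s['tool_rot'];R=Ro.from_quat([q[1],q[2],q[3],q[0]])
    m=R.as_matrix();a=np.degrees(np.arctan2(m[1,0],m[0,0]))
    fp=R.apply([.103,.0401,.026])+s['tool_pos']
    e=R.inv().apply(np.array([.6121,.168,fp[2]])-fp)*1000
    F=R.inv().apply(s['contact_force'])
    ang=np.radians(a);T=Ro.from_matrix(np.array([[np.cos(ang),np.sin(ang),0],[np.sin(ang),-np.cos(ang),0],[0,0,-1.]]))
    print("xang",round(a,2),"fork->P (tool mm)",np.round(e,1),"Ftool",np.round(F,1),"T",np.round(R.inv().apply(s['ft_torque']),2),"level",np.round(np.degrees((R.inv()*T).as_rotvec()),2),"z",round(s['tool_pos'][2],4),"w",round(s['gripper_width'],3),"t",round(s['time'],2))
E
python3 -c "
from h import *
sw()"
```

```text
xang 73.17 fork->P (tool mm) [ 0.6 -0.3 -0. ] Ftool [-4.4  0.   2.3] T [ 0.   -0.87  0.25] level [-0.21  0.4  -0.  ] z 0.0991 w 0.13 t 9.5
```

Emit:
move_arm(
  rows=[
    {"tx": -0.0015,"ty": 0.007,"tz": 0,"ax": 0,"ay": 0.3,"az": -4,"jaw": 255},
    {"tx": -0.002,"ty": 0.0073,"tz": 0,"ax": 0,"ay": 0,"az": -4,"jaw": 255},
  ],
)

```text
time: 9.7
tool_pos: [0.5576, 0.0713, 0.0989]
tool_rot: [0.0, 0.758, 0.653, -0.003]
contact_force: [-1.3, -3.1, -2.4]
gripper_width: 0.129
```

```bash
python3 -c "
from h import *
sw()"
```

```text
xang 81.46 fork->P (tool mm) [ 0.8 -0.5 -0. ] Ftool [-3.3 -0.8  2.5] T [ 0.21 -0.63  0.09] level [-0.18  0.3  -0.  ] z 0.0989 w 0.129 t 9.7
```

Emit:
move_arm(
  rows=[
    {"tx": -0.0015,"ty": 0.007,"tz": 0,"ax": 0,"ay": 0.2,"az": -4,"jaw": 255},
    {"tx": -0.0015,"ty": 0.0073,"tz": 0,"ax": 0,"ay": 0,"az": -4,"jaw": 255},
  ],
)

```text
time: 9.9
tool_pos: [0.5722, 0.0644, 0.0988]
tool_rot: [0.001, 0.708, 0.706, -0.003]
contact_force: [-1.9, -5.3, -2.1]
gripper_width: 0.136
```

```bash
python3 -c "
from h import *
sw()
from plant import manip
f=manip.grab_frame('wrist');cv2.imwrite('pics/w9.png',f['color'][:,:,::-1]);pickle.dump(f,open('w9.pkl','wb'))
"
```

```text
xang 89.78 fork->P (tool mm) [ 0.9 -0.5 -0. ] Ftool [-5.3 -1.9  2.2] T [ 0.46 -0.89  0.06] level [-0.19  0.32 -0.  ] z 0.0988 w 0.136 t 9.9
```

View pics/w9.png

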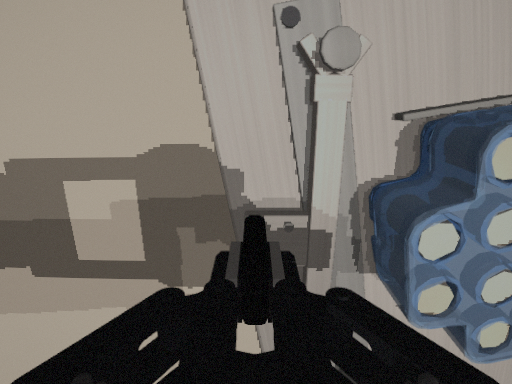

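Emit:
move_arm(
  rows=[
    {"tx": -0.0004,"ty": 0.0034,"tz": 0,"ax": 0,"ay": 0.2,"az": -2,"jaw": 255},
    {"tx": -0.0004,"ty": 0.0036,"tz": 0,"ax": 0,"ay": 0,"az": -2,"jaw": 255},
  ],
)

```text
time: 10.15
tool_pos: [0.5802, 0.0616, 0.0987]
tool_rot: [0.001, 0.682, 0.732, -0.003]
contact_force: [-2.5, -5.0, -0.9]
gripper_width: 0.13
```

```bash
python3 -c "
from h import *
sw()"
```

```text
xang 94.07 fork->P (tool mm) [ 1.1 -0.6 -0. ] Ftool [-4.8 -2.9  1. ] T [ 0.45 -0.79  0.  ] level [-0.23  0.32 -0.  ] z 0.0987 w 0.13 t 10.15
```

Now the catch: 1.5° steps.

Emit:
move_arm(
  rows=[
    {"tx": -0.0003,"ty": 0.0027,"tz": 0,"ax": 0,"ay": 0,"az": -1.5,"jaw": 255},
  ],
)

```text
time: 10.25
tool_pos: [0.5832, 0.0607, 0.0987]
tool_rot: [0.001, 0.671, 0.741, -0.004]
contact_force: [-1.5, -3.8, -1.4]
gripper_width: 0.133
```

Emit:
move_arm(
  rows=[
    {"tx": -0.0003,"ty": 0.0027,"tz": 0,"ax": 0,"ay": 0,"az": -1.5,"jaw": 255},
  ],
)

```text
time: 10.35
tool_pos: [0.5849, 0.0603, 0.0986]
tool_rot: [-0.0, 0.662, 0.75, -0.005]
contact_force: [-5.6, -5.5, 0.8]
gripper_width: 0.127
```

```bash
python3 -c "
from h import *
sw()"
```

```text
xang 97.12 fork->P (tool mm) [ 0.7  0.5 -0. ] Ftool [-4.8 -6.3 -0.7] T [ 1.16 -0.39  0.59] level [-0.47  0.4  -0.  ] z 0.0986 w 0.127 t 10.35
```

Emit:
move_arm(
  rows=[
    {"tx": -0.0003,"ty": 0.0032,"tz": 0,"ax": 0,"ay": 0,"az": -1.5,"jaw": 255},
  ],
)

```text
time: 10.45
tool_pos: [0.5879, 0.0596, 0.0988]
tool_rot: [-0.0, 0.652, 0.758, -0.006]
contact_force: [-2.1, -6.3, 0.5]
gripper_width: 0.129
```

```bash
python3 -c "
from h import *
sw()"
```

```text
xang 98.6 fork->P (tool mm) [ 0.7  0.3 -0. ] Ftool [-5.9 -3.  -0.4] T [ 0.55 -0.83  0.37] level [-0.55  0.45 -0.  ] z 0.0988 w 0.129 t 10.45
```

Emit:
move_arm(
  rows=[
    {"tx": -0.0003,"ty": 0.0022,"tz": 0,"ax": 0,"ay": 0,"az": -1.2,"jaw": 255},
  ],
)

```text
time: 10.55
tool_pos: [0.5909, 0.059, 0.0991]
tool_rot: [0.001, 0.644, 0.765, -0.006]
contact_force: [-0.3, -3.9, -2.0]
gripper_width: 0.13
```

```bash
python3 -c "
from h import *
sw()"
```

```text
xang 99.83 fork->P (tool mm) [ 1.  -0.4 -0. ] Ftool [-3.8 -0.9  2. ] T [ 0.13 -0.74 -0.02] level [-0.49  0.51 -0.  ] z 0.0991 w 0.13 t 10.55
```

```bash
python3 -c "
from h import *
from plant import manip
for n in ['wrist','scene','top']:
    f=manip.grab_frame(n);cv2.imwrite('pics/%s10.png'%n,f['color'][:,:,::-1]);pickle.dump(f,open(n+'10.pkl','wb'))
    if n=='scene': crop(f,100,170,240,270,5,'pics/scene10c.png')
    if n=='top': crop(f,100,75,270,195,4,'pics/top10c.png')
sw()
"
```

```text
xang 99.82 fork->P (tool mm) [ 1.1 -0.7 -0. ] Ftool [-5.   0.7  3.2] T [-0.02 -1.06 -0.15] level [-0.43  0.55 -0.  ] z 0.0992 w 0.128 t 10.7
```

View pics/wrist10.png

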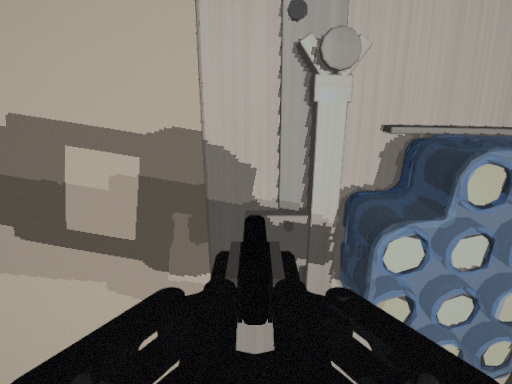

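View pics/scene10c.png

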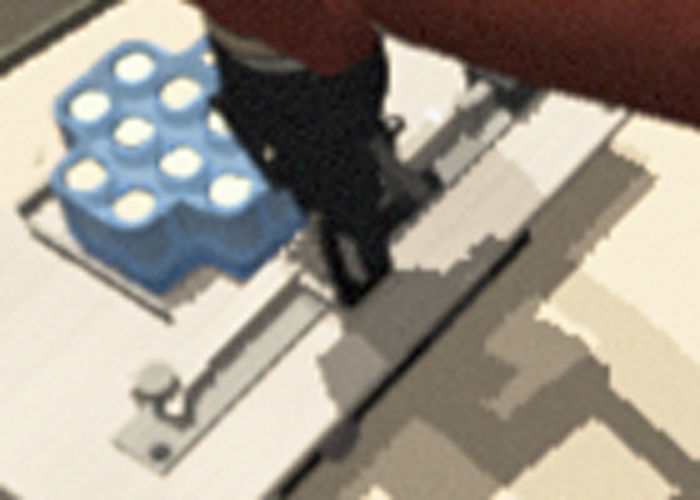

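View pics/top10c.png

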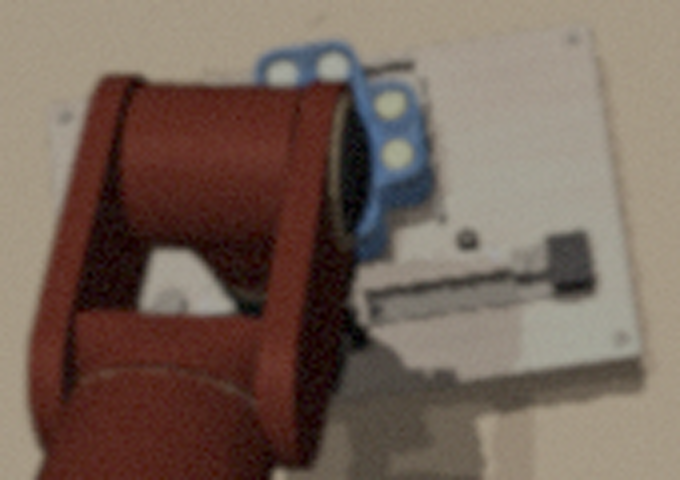

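Emit:
move_arm(
  rows=[
    {"tx": 0,"ty": 0.001,"tz": 0,"ax": 0,"ay": 0,"az": -0.5,"jaw": 255},
  ],
)

```text
time: 10.8
tool_pos: [0.5919, 0.0588, 0.0992]
tool_rot: [0.001, 0.641, 0.768, -0.007]
contact_force: [-6.4, -3.6, 0.7]
gripper_width: 0.127
```

```bash
python3 -c "
from h import *
sw()"
```

```text
xang 100.33 fork->P (tool mm) [ 1.  -0.4 -0. ] Ftool [-2.4 -6.9 -0.6] T [ 1.24 -0.6   0.06] level [-0.49  0.59 -0.  ] z 0.0992 w 0.127 t 10.8
```

Emit:
move_arm(
  rows=[
    {"tx": -0.0003,"ty": -0.0003,"tz": 0.001,"ax": -0.2,"ay": 0.3,"az": 0,"jaw": 255},
    {"tx": 0,"ty": 0,"tz": 0.001,"ax": 0,"ay": 0,"az": 0,"jaw": 255},
  ],
)

```text
time: 11.0
tool_pos: [0.5918, 0.0585, 0.0979]
tool_rot: [0.0, 0.641, 0.768, -0.003]
contact_force: [-4.0, -4.0, 3.4]
gripper_width: 0.132
```

```bash
python3 -c "
from h import *
sw()"
```

```text
xang 100.28 fork->P (tool mm) [ 1.3 -0.4 -0. ] Ftool [-3.2 -4.7 -3.4] T [ 0.81 -0.4   0.05] level [-0.27  0.28 -0.  ] z 0.0979 w 0.132 t 11.0
```

Emit:
move_arm(
  rows=[
    {"tx": 0,"ty": 0,"tz": 0,"ax": 0,"ay": 0,"az": 0,"jaw": 205},
    {"tx": 0,"ty": 0,"tz": 0,"ax": 0,"ay": 0,"az": 0,"jaw": 185},
    {"tx": 0,"ty": 0,"tz": 0,"ax": 0,"ay": 0,"az": 0,"jaw": 170},
    {"tx": 0,"ty": 0,"tz": 0,"ax": 0,"ay": 0,"az": 0,"jaw": 165},
    {"tx": 0,"ty": 0,"tz": 0,"ax": 0,"ay": 0,"az": 0,"jaw": 165},
  ],
)

```text
time: 11.5
tool_pos: [0.5946, 0.0615, 0.1005]
tool_rot: [0.002, 0.641, 0.768, 0.002]
contact_force: [-1.1, -0.2, -0.7]
gripper_width: 0.35
```

```bash
python3 -c "
from h import *
from plant import manip
sw()
f=manip.grab_frame('wrist');cv2.imwrite('pics/w11.png',f['color'][:,:,::-1]);pickle.dump(f,open('w11.pkl','wb'))"
```

```text
xang 100.27 fork->P (tool mm) [-1.3 -4.  -0. ] Ftool [-0.  -1.2  0.7] T [ 0.02 -0.02 -0.02] level [0.26 0.03 0.  ] z 0.1005 w 0.35 t 11.5
```

View pics/w11.png

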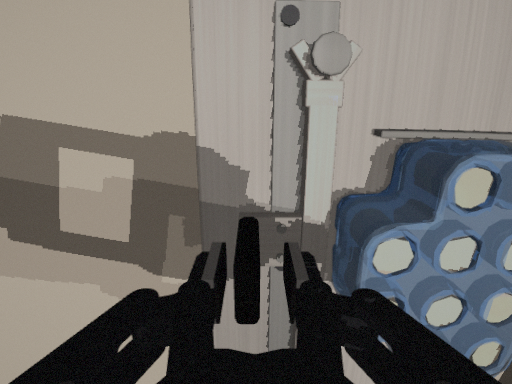

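Emit:
move_arm(
  rows=[
    {"tx": 0,"ty": -0.0025,"tz": -0.002,"ax": 0,"ay": 0,"az": 0,"jaw": 165},
    {"tx": 0,"ty": 0,"tz": -0.015,"ax": 0,"ay": 0,"az": 0,"jaw": 165},
    {"tx": 0,"ty": 0,"tz": -0.03,"ax": 0,"ay": 0,"az": 0,"jaw": 165},
    {"tx": 0,"ty": 0,"tz": -0.04,"ax": 0,"ay": 0,"az": 0,"jaw": 165},
    {"tx": 0,"ty": 0,"tz": -0.045,"ax": 0,"ay": 0,"az": 0,"jaw": 165},
    {"tx": -0.03,"ty": -0.02,"tz": -0.03,"ax": 0,"ay": 0,"az": 0,"jaw": 165},
    {"tx": -0.03,"ty": -0.03,"tz": -0.01,"ax": 0,"ay": 0,"az": 0,"jaw": 165},
    {"tx": -0.03,"ty": -0.03,"tz": 0,"ax": 0,"ay": 0,"az": 0,"jaw": 165},
    {"tx": -0.03,"ty": -0.03,"tz": 0,"ax": 0,"ay": 0,"az": 0,"jaw": 165},
    {"tx": 0,"ty": 0,"tz": 0,"ax": 0,"ay": 0,"az": 0,"jaw": 165},
  ],
)

```text
time: 12.55
tool_pos: [0.5021, -0.0808, 0.2908]
tool_rot: [0.007, 0.64, 0.769, 0.003]
contact_force: [-0.1, 0.5, 0.5]
gripper_width: 0.354
```

```bash
python3 -c "
from h import *
from plant import manip
for n in ['wrist','scene','top']:
    f=manip.grab_frame(n);cv2.imwrite('pics/%s12.png'%n,f['color'][:,:,::-1]);pickle.dump(f,open(n+'12.pkl','wb'))
    if n=='scene': crop(f,60,140,240,290,4,'pics/scene12c.png')
    if n=='top': crop(f,100,75,270,195,4,'pics/top12c.png')
sw()
"
```

```text
xang 100.73 fork->P (tool mm) [118.3 111.6   1. ] Ftool [ 0.6 -0.1  0. ] T [0. 0. 0.] level [0.79 0.28 0.  ] z 0.2897 w 0.349 t 12.7
```

View pics/wrist12.png

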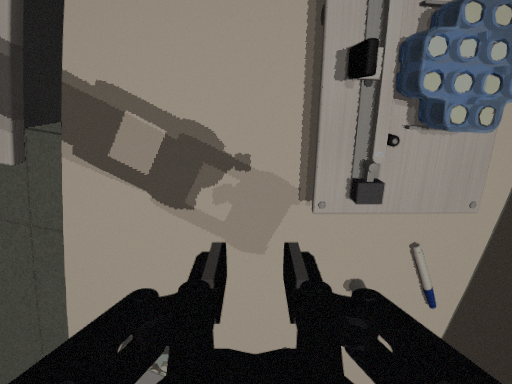

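View pics/scene12c.png

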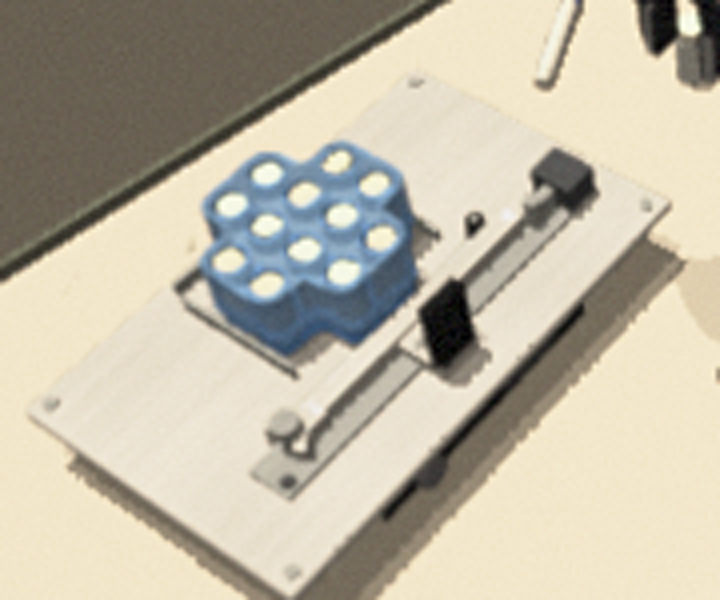

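View pics/top12c.png

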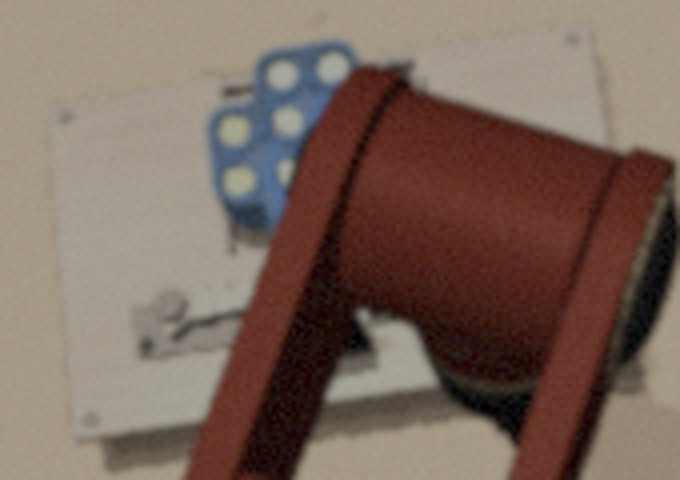

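```bash
python3 -c "
from h import *
f=pickle.load(open('wrist12.pkl','rb'));crop(f,310,0,430,215,4,'pics/w12c.png')
f=pickle.load(open('wrist12.pkl','rb'));crop(f,350,120,410,210,8,'pics/w12d.png')"
```

```text
(no output)
```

View pics/w12c.png

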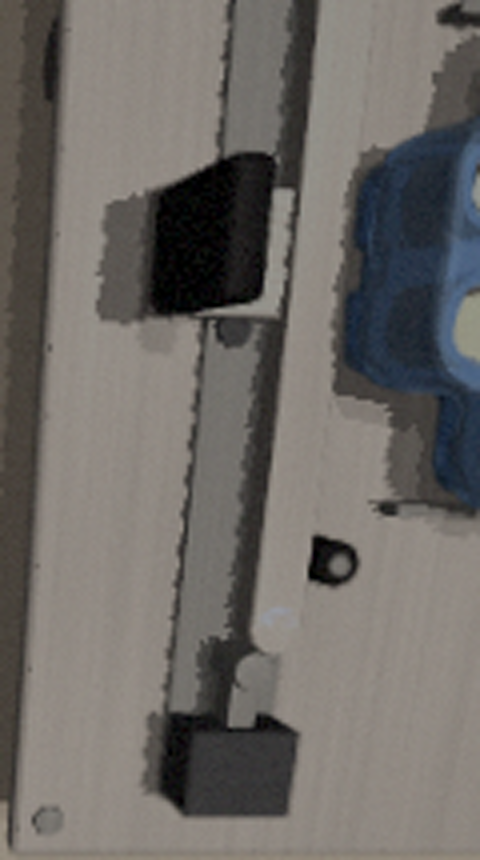

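View pics/w12d.png

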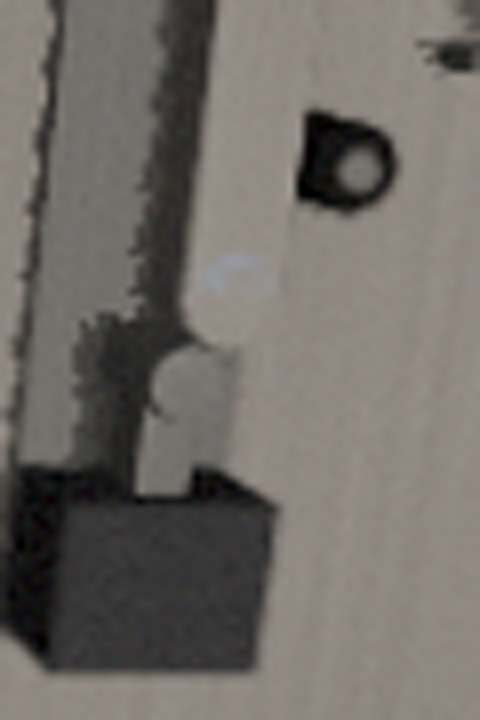

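```bash
python3 -c "
from h import *
f=pickle.load(open('wrist12.pkl','rb'))
D=lambda u,v:(350+(u+.5)/8-.5,120+(v+.5)/8-.5)
C=lambda u,v:(310+(u+.5)/4-.5,(v+.5)/4-.5)
r=onz(f,D(192,385),.084);print('roller',r)
ang=lambda a,b:np.degrees(np.arctan2(-(a-b)[0],(a-b)[1]))
print('bar left',ang(onz(f,C(319,5),.078),onz(f,C(254,600),.078)),'right',ang(onz(f,C(359,100),.078),onz(f,C(307,580),.078)))
print('rail left',ang(onz(f,C(229,20),.064),onz(f,C(170,690),.064)),'front edge',ang(onz(f,C(62,10),.06),onz(f,C(14,790),.06)))
e=onz(f,D(225,300),.078)
y=np.radians(9.9);ex=np.array([np.cos(y),np.sin(y),0]);ey=np.array([-np.sin(y),np.cos(y),0])
P=np.array([.6121,.168,0])
print('roller rel post',(r-P)@ex,(r-P)@ey)
from plant import manip
sw(); f=manip.grab_frame('wrist')
"
```

```text
roller [ 0.64459893 -0.05465643  0.084     ]
bar left 9.990066883139901 right 10.77230381533345
rail left 10.46574130509054 front edge 10.171099470202543
roller rel post -0.006266124001562377 -0.22492843756215863
xang 100.73 fork->P (tool mm) [118.3 111.6   1. ] Ftool [ 0.6 -0.1  0. ] T [0. 0. 0.] level [0.79 0.28 0.  ] z 0.2897 w 0.349 t 12.7
```

```bash
python3 -c "
from plant import manip
print(manip.job_done(), manip.state()['time'])"
```

```text
the job is handed in; nothing more can be done
the job is handed in; nothing more can be done
```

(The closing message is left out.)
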